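# Finish mounting the monitor column's foot

## Task

Finish mounting the monitor column's foot: tighten the slack brass-coloured front nut clockwise to its stop with the ring wrench (lift and reseat it, the foot's side walls leave only a short swing), and draw every teal nut cover that fell under the wire shelf out into the open with the reach hook before gripping it. Then set one cover fully down over the tightened front nut and any others over the rear nuts, and leave wrench and hook lying on the blue mat; do not disturb the bottles, packs and cup.

Things in the scene. Friction and masses are not known exactly. Their poses are not given: they have to be found in the camera images.
- foot: fixed grey steel foot of a monitor column. Base plate 8 mm thick, from x = -140 (front) to +110 mm and y = +-128 mm; 6 mm thick side walls at y = +-125 mm along its whole length, tops 62 mm above the table; round column socket at x = +75, y = 0: 54 mm thick (68 mm at its base), 140 mm tall. Three studs carry hex nuts. Origin on the table; x points away from the robot, z up
- nut_front (a point): axis of the slack brass-coloured front nut at the plate's top (8 mm above the table), at x = -20, y = 0 mm of the foot. A wrench on it, handle towards the foot's -x, can swing about 43 degrees either way before it meets the side walls. Nut 30 mm across flats, 16 mm high, top edge chamfered, stud's end 29 mm above the table; turn it with the wrench, not the fingers
- nut_left (a point): axis of the left rear nut (steel, same size as the front one, already tight, does not turn) at the plate's top; x = +70, y = +85 mm of the foot; stud's end 29 mm above the table
- nut_right (a point): axis of the right rear nut (steel, same size as the front one, already tight, does not turn) at the plate's top; x = +70, y = -85 mm of the foot; stud's end 29 mm above the table
- front_nut (a joint): angle of the front nut, rad, growing as it is tightened (clockwise from above): starts at 0.2 to 1.5, fully tight at a hard stop at 3.4. At value q a flat faces the foot's x axis turned by q clockwise, the others every 60 degrees. Dry friction 0.35 N m; stays where left. When tight, the red stripe on its top lines up with the red stripe on the plate in front
- wrench: steel cranked double ring wrench, 240 to 360 g, standing on its two rings with the handle raised like a bridge. Handle bar from x = -68 to +68 mm, 14 mm wide, 12 mm high, centre 40 mm above the underside, blue band at the middle. Large ring at +x, small ring at -x (x = -105 mm, 27 mm opening, too small for the nuts). Origin: underside, midway between the rings
- wrench_ring (a point): centre of the wrench's LARGE ring on its underside, at x = +105 mm of the wrench. Six-sided through opening 32 mm across flats (nuts: 30), two flats square to the wrench's x axis; about 51 mm across outside, 13 mm high. Seated on a nut, its underside lies on the base plate
- hook: reach hook, 220 g. Rod 8 mm thick along x, centre line 48 mm above the underside; black grip sleeve 100 mm long, 16 mm wide, 18 mm high centred at x = 0, z = 48 mm; at x = -120 mm the rod turns down to a red crossbar 92 mm wide, 20 mm thick. It stands on the blade (+x end) and the crossbar. Origin: on the underside below the middle of the sleeve
- hook_blade (a point): lower edge, at the middle, of the hook's upright V-shaped steel blade, at x = +200 mm of the hook: 45 mm wide, 3 mm thick, 32 mm high, hollow side towards the grip, wing ends 8 mm nearer the grip
- mat: fixed blue tool mat, 360 mm (x) by 190 mm (y), 2 mm thick; wrench and hook start on it. Origin: centre of its underside
- shelf: fixed low chrome wire shelf, 160 mm (x) by 310 mm (y), open on all sides, four thin legs at x = +-74, y = +-150 mm; clear height under it 100 mm, top 108 mm. Front edge at x = -80 mm of its frame. Origin on the table under its centre; x points away from the robot
- cap1: teal plastic nut cover, an upside-down round cup: 48 mm across outside, 42 mm inside, 32 mm high, 29 mm deep inside, 20 to 35 g. Origin: centre of its open underside, z up. Two or three covers are there; each starts on the table under the wire shelf, and can be picked from above only in the open
- cap2: teal plastic nut cover, an upside-down round cup: 48 mm across outside, 42 mm inside, 32 mm high, 29 mm deep inside, 20 to 35 g. Origin: centre of its open underside, z up. Two or three covers are there; each starts on the table under the wire shelf, and can be picked from above only in the open
- cap3: teal plastic nut cover, an upside-down round cup: 48 mm across outside, 42 mm inside, 32 mm high, 29 mm deep inside, 20 to 35 g. Origin: centre of its open underside, z up. Two or three covers are there; each starts on the table under the wire shelf, and can be picked from above only in the open
- antiseptic: bystander, leave alone: white bottle 66 mm across, 190 mm high; origin under its centre
- dropper: bystander, leave alone: amber dropper bottle with teal cap, 38 mm across, 100 mm high; origin under its centre
- amber_bottle: bystander, leave alone: amber bottle with white cap, 52 mm across, 130 mm high; origin under its centre
- compress_pack: bystander, leave alone: white compress pack, 50 by 85 by 110 mm high; origin under its centre
- swab_jar: bystander, leave alone: small closed jar, 50 mm across, 70 mm high; origin under its centre
- steel_cup: bystander, leave alone: steel cup, 70 mm across, 70 mm high; origin under its centre
Things that resemble listed ones, but are neither listed nor needed, are in the scene too. What is shaped like the cap3 but orange or pink is not meant.

How it is judged (in metres and radians):
On the way:
1. the front nut is turned home to its stop with the wrench (value of joint front_nut above 3.25 rad), for 0.2 s.
At the end, for the whole second after the job is handed in: Front nut above 3.25 rad (stop 3.4). One cover on the front nut, every other present cover on another nut: upright, within 7 mm of the nut's axis, rim within 4 mm of the plate. Wrench and hook at rest on the mat, origins within 150 mm along and 100 mm across of its centre (value of joint front_nut above 3.25 rad and ((horizontal distance between cap1 and nut_front below 0.007 m and z of cap1 in the frame of foot below 0.012 m and angle between cap1's own z axis and vertical below 0.12 rad) or (horizontal distance between cap2 and nut_front below 0.007 m and z of cap2 in the frame of foot below 0.012 m and angle between cap2's own z axis and vertical below 0.12 rad) or (horizontal distance between cap3 and nut_front below 0.007 m and z of cap3 in the frame of foot below 0.012 m and angle between cap3's own z axis and vertical below 0.12 rad)) and ((horizontal distance between cap1 and nut_front below 0.007 m and z of cap1 in the frame of foot below 0.012 m and angle between cap1's own z axis and vertical below 0.12 rad) or (horizontal distance between cap1 and nut_left below 0.007 m and z of cap1 in the frame of foot below 0.012 m and angle between cap1's own z axis and vertical below 0.12 rad) or (horizontal distance between cap1 and nut_right below 0.007 m and z of cap1 in the frame of foot below 0.012 m and angle between cap1's own z axis and vertical below 0.12 rad)) and ((horizontal distance between cap2 and nut_front below 0.007 m and z of cap2 in the frame of foot below 0.012 m and angle between cap2's own z axis and vertical below 0.12 rad) or (horizontal distance between cap2 and nut_left below 0.007 m and z of cap2 in the frame of foot below 0.012 m and angle between cap2's own z axis and vertical below 0.12 rad) or (horizontal distance between cap2 and nut_right below 0.007 m and z of cap2 in the frame of foot below 0.012 m and angle between cap2's own z axis and vertical below 0.12 rad)) and ((horizontal distance between cap3 and nut_front below 0.007 m and z of cap3 in the frame of foot below 0.012 m and angle between cap3's own z axis and vertical below 0.12 rad) or (horizontal distance between cap3 and nut_left below 0.007 m and z of cap3 in the frame of foot below 0.012 m and angle between cap3's own z axis and vertical below 0.12 rad) or (horizontal distance between cap3 and nut_right below 0.007 m and z of cap3 in the frame of foot below 0.012 m and angle between cap3's own z axis and vertical below 0.12 rad)) and linear speed of each of cap1, cap2, cap3, wrench, hook below 0.02 m/s and x of wrench in the frame of mat between -0.15 and 0.15 m and y of wrench in the frame of mat between -0.1 and 0.1 m and z of each of wrench, hook in the frame of mat below 0.05 m and x of hook in the frame of mat between -0.15 and 0.15 m and y of hook in the frame of mat between -0.1 and 0.1 m); the robot touches nothing.
It fails at once if the front nut turned with the fingers instead of the wrench (contact force between the fingers and front_nut above 4 N).
It fails at once if a nut cover gripped or pushed by the fingers while it is still under the wire shelf ((contact force between the fingers and cap1 above 0.5 N and x of cap1 in the frame of shelf above -0.08 m and y of cap1 in the frame of shelf between -0.14 and 0.14 m and z of cap1 in the frame of shelf below 0.09 m) or (contact force between the fingers and cap2 above 0.5 N and x of cap2 in the frame of shelf above -0.08 m and y of cap2 in the frame of shelf between -0.14 and 0.14 m and z of cap2 in the frame of shelf below 0.09 m) or (contact force between the fingers and cap3 above 0.5 N and x of cap3 in the frame of shelf above -0.08 m and y of cap3 in the frame of shelf between -0.14 and 0.14 m and z of cap3 in the frame of shelf below 0.09 m)).
It fails at once if a bystander pushed more than 5 cm or knocked over ((distance of antiseptic from where it was at the start of the episode above 0.05 m or angle between antiseptic's own z axis and vertical above 0.6 rad) or (distance of dropper from where it was at the start of the episode above 0.05 m or angle between dropper's own z axis and vertical above 0.6 rad) or (distance of amber_bottle from where it was at the start of the episode above 0.05 m or angle between amber_bottle's own z axis and vertical above 0.6 rad) or (distance of compress_pack from where it was at the start of the episode above 0.05 m or angle between compress_pack's own z axis and vertical above 0.6 rad) or (distance of swab_jar from where it was at the start of the episode above 0.05 m or angle between swab_jar's own z axis and vertical above 0.6 rad) or (distance of steel_cup from where it was at the start of the episode above 0.05 m or angle between steel_cup's own z axis and vertical above 0.6 rad)).
Of cap1, cap2, cap3 only 2 to 3 are there at a start; the rules pass over those that are not, and their reading is None.
At some moment in a run one of cap1, cap2, cap3 may be knocked a few centimetres aside while the robot is not near it.
It also fails if it takes over 210 s, if anything falls off the work surface, if the arm or the gripper's body presses on something with over 40 N, if the wrist force passes 120 N, or if a joint passes its speed limit or range.

## Robot

A 7-joint arm with a two-finger parallel gripper is mounted at the origin on the work surface. World frame = base frame: x ahead of the robot, y to its left, z up, the work surface at z = 0. Lengths are in mm, angles in rad, forces in N, time in s.
With the tool pointing down it reaches from about 400 to 900 mm from the base axis. Payload 5.5 kg.
Tool frame: the origin (TCP) lies on the centre line of the jaws, within the pads' length; the fingertips stand 19 mm ahead of it and the grasp point (between the pads) is the TCP; z points along the fingers, y is the line along which they close (so a half turn about z gives the same grasp; the last joint's range is limited). The gripper opens to 85 mm and grips with 20 to 120 N. Pads are 22 mm wide; open, the fingers measure 114 mm over their backs; the gripper's body (76 mm by 85 mm) begins 54 mm behind the grasp point. The pads swing forward as they close: fully open they stand 13 mm farther back than shut.
Start: joints at [1.53, 0.501, -0.427, 1.55, 0.221, 1.138, -0.21], TCP at [194.48, -620.224, 215.41] pointing down, gripper open.
Joint ranges: [-2.88, 2.88], [-0.31, 2.03], [-1.54, 1.56], [0.2, 2.42], [-1.41, 4.55], [0.19, 2.02], [-2.57, 2.57]. Speed limits (rad/s): [2.57, 2.57, 3.14, 3.14, 3.14, 3.14, 3.14].

## Interface

Orientations are given as a unit quaternion [w, x, y, z].
In Python, from station import read_state, get_image, camera_params, sign_off gives the robot as it stands. The module is installed in compiled form; this text tells all that it offers.
- The arm moves only by the shell command python3 -m crank 'ROWS' [FORCE]. ROWS is a JSON object of lists of equal length, an entry for each row: "jaw": the closure, from -1 (fully open) to 1 (shut); "dp": the shift along the world's x, y, z in m, a list of three; "twist": the turn, a rotation vector about the world's x, y, z in degrees, a list of three. In form: {"jaw": [jaw, ...], "dp": [[tx, ty, tz], ...], "twist": [[rx, ry, rz], ...]}. A call has 1 to 5 rows; each row shifts and turns the commanded pose from where the row before left it; what a row does not reach is not made up. A row lasts 1/8 s, in which the tool goes at most 62.5 mm and 10.7 degrees, less where a joint would pass 70% of its speed; a pose out of reach is approached as far as the arm can. A call is refused whole if a number of a shift passes 0.0625 or a number of a turn 10.7, either way. A call with a gripper value outside its range is refused whole. The fingers move at their own pace and stop on an object; FORCE is the grip in N (left out, the last holds). Time passes only in rows, so rows that do not move let the fingers close. It gives the time, the measured TCP pose, the force, the opening and the grip force at its end, in the units of the state.
- read_state(): the state, without advancing time (a new reading comes with each control period).
- get_image(name): name is "side" or "top" or "wrist"; returns the picture (384x512x3 uint8, red, green, blue); there is no depth.
- camera_params(name): a dict with "fx", "fy", "cx", "cy" (pixels), "R" (3x3) and "t" (3): a world point X has camera coordinates R X + t; the wrist camera has in their place "mount" (4x4, takes a point from camera to tool coordinates, whose origin is the TCP and whose axes are the flange's). Camera axes: x right, y down, z forward; pixel columns grow to the right and rows downward; lengths in mm; the calibration is good to about 2 mm. The wrist camera is an equidistant fisheye: a pixel r from the principal point sees the ray r / f radians off the axis. A picture is of the moment at which its call begins: read the wrist's pose just before it. camera_params takes no time and is no camera call.
- sign_off(): hands the job in; it is judged then, once.
The state is a dict: "clock": time; "joint_pos": joint angles; "qvel": joint speeds; "effort": joint torques, N m; "ee_pos": TCP position; "eef_rot": TCP orientation; "force": force on the tool from outside, world axes, zero at the start; "moment": the same for the moment, N m; "width": finger opening in mm; "grasp_force": force on a finger pad.
Only numpy, scipy, OpenCV 4.12 (cv2) and the standard library are available. Lean on these libraries where they do the work, as an engineer would, in place of code of your own. Each camera call takes 0.05 s, during which the arm holds its last target. There are 200 camera calls.

## Working session

There is one attempt and no reset: what is moved stays moved. The work goes in short steps, Python scripts to look and compute and a shell command to move; the robot and the scene stay as the last step left them, time stands still between calls to the robot, and variables do not carry over. Pictures are saved under pics/ and viewed, at most 14 in all, crops included, and the job is handed in when it is done.

```bash
mkdir -p pics; cat > h.py <<'E'
import numpy as np, cv2
from station import read_state, get_image, camera_params
from scipy.spatial.transform import Rotation as Ro
def rot(q): return Ro.from_quat([q[1],q[2],q[3],q[0]]).as_matrix()
def cast(cam,uv,z,st=None):
    P=camera_params(cam); u,v=uv
    if cam=='wrist':
        st=st or read_state(); M=np.array(P['mount']); a=np.array([(u-P['cx'])/P['fx'],(v-P['cy'])/P['fy']]); r=np.hypot(*a)
        d=np.array([*(np.sin(r)*a/max(r,1e-9)),np.cos(r)]); R=rot(st['eef_rot'])
        o=R@M[:3,3]+np.array(st['ee_pos']); d=R@M[:3,:3]@d
    else:
        R=np.array(P['R']); t=np.array(P['t']); o=-R.T@t; d=R.T@np.array([(u-P['cx'])/P['fx'],(v-P['cy'])/P['fy'],1])
    return o+d*(z-o[2])/d[2]
def proj(cam,X):
    P=camera_params(cam); c=np.array(P['R'])@np.array(X)+np.array(P['t'])
    return c[0]/c[2]*P['fx']+P['cx'],c[1]/c[2]*P['fy']+P['cy']
def snap(cam,name):
    im=get_image(cam); cv2.imwrite(f'pics/{name}.png',im[:,:,::-1]); return im
def blobs(im,lo,hi,amin=20):
    h=cv2.cvtColor(im,cv2.COLOR_RGB2HSV); m=cv2.inRange(h,np.array(lo),np.array(hi))
    n,l,s,c=cv2.connectedComponentsWithStats(m)
    return [(c[i].round(1).tolist(),s[i].tolist()) for i in range(1,n) if s[i][4]>=amin],m
E
python3 - <<'E'
from h import *
for c in('top','side'):
    im=snap(c,c+'0'); P=camera_params(c); print(c,P)
print(camera_params('wrist')); s=read_state(); print(s)
a=cv2.imread('pics/top0.png');b=cv2.imread('pics/side0.png')
E
```

```text
top {'fx': 362.9384827459316, 'fy': 362.9384827459316, 'cx': 258.8707931344614, 'cy': 194.24681396158198, 'R': array([[-0.02466627, -0.99965968,  0.00849097],
       [-0.99712661,  0.02399346, -0.0718529 ],
       [ 0.07162472, -0.01023892, -0.9973791 ]]), 't': array([  27.89135006,  601.8636715 , 1240.05008211])}
side {'fx': 480.7918092165621, 'fy': 480.7918092165621, 'cx': 257.6616343565696, 'cy': 190.44283886816933, 'R': array([[-0.99256088, -0.1200577 ,  0.02022478],
       [-0.08480102,  0.56253867, -0.8224105 ],
       [ 0.08735949, -0.81800758, -0.56853489]]), 't': array([ 621.29205929,   83.95494754, 1388.39881904])}
{'fx': 297.3186396354542, 'fy': 297.3186396354542, 'cx': 252.17800566965073, 'cy': 189.9224739856877, 'mount': array([[ 5.29897495e-04, -9.55899966e-01, -2.93691973e-01,
         7.45049991e+01],
       [ 9.99998964e-01,  8.99657192e-04, -1.12391677e-03,
        -1.82549973e+00],
       [ 1.33857410e-03, -2.93691073e-01,  9.55899452e-01,
        -1.58991334e+02],
       [ 0.00000000e+00,  0.00000000e+00,  0.00000000e+00,
         1.00000000e+00]])}
{'clock': 0.1, 'joint_pos': array([ 1.53017673,  0.50178391, -0.42678013,  1.55134831,  0.22077701,
        1.13831672, -0.21030712]), 'qvel': array([ 0.00014111, -0.00379917, -0.00019053, -0.00442781,  0.00189221,
        0.00075264,  0.00178898]), 'effort': array([-1.04241661e-02, -5.70806658e+01, -5.83815873e+00, -2.81747603e+01,
        1.04746330e-02,  5.52774160e-03,  7.22345771e-05]), 'ee_pos': array([ 194.21352511, -619.60918442,  214.44078926]), 'eef_rot': array([-8.99363400e-04,  9.88482858e-01,  1.51330170e-01, -1.00872767e-04]), 'force': array([ 0.18281528,  0.10401034, -0.29799625]), 'moment': array([-0.02136495, -0.00691096, -0.01045558]), 'grasp_force': 0.0, 'width': 85.30123864160076}
```

View pics/top0.png

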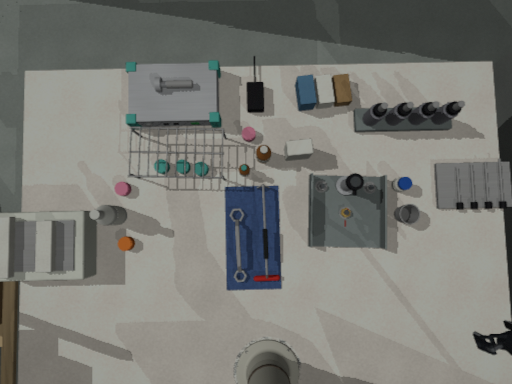

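View pics/side0.png

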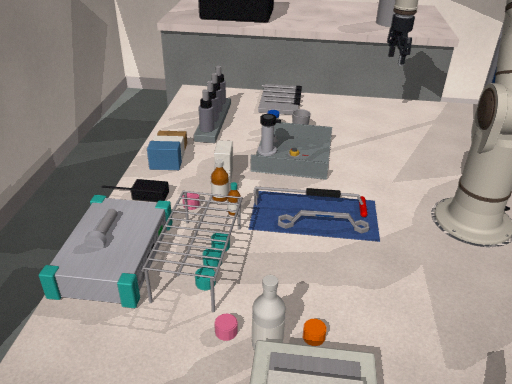

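Top view: three teal caps lie under the shelf at about (162,167), (183,167) and (201,169). The dropper's teal cap at (244,170) is a bystander. The wrench rings are at (237,214) and (240,276), the upper one larger. The hook has its blade at (264,185) and its red bar at (267,279). The foot's brass nut is at (346,213). Orange and pink look-alikes are to be ignored.

```bash
python3 - <<'E'
from h import *
im=cv2.imread('pics/top0.png')[:,:,::-1].copy()
sd=cv2.imread('pics/side0.png')[:,:,::-1].copy()
cv2.imwrite('pics/c1.png',cv2.resize(im[120:300,115:405],None,fx=2.75,fy=2.75,interpolation=cv2.INTER_CUBIC)[:,:,::-1])
for n,i in(('top',im),('side',sd)):
    for nm,lo,hi in(('teal',(80,80,50),(95,255,255)),('blue',(105,120,40),(125,255,255)),('red',(0,180,90),(4,255,255)),('brass',(12,110,80),(28,255,255))):
        for c,s in blobs(i,lo,hi,8)[0]: print(n,nm,c,s,cast(n,c,30).round(0)[:2])
b,m=blobs(im,(105,120,40),(125,255,255))
for cam,i in(('top',im),):
    b,m=blobs(i,(105,120,30),(125,255,255),500); m=cv2.morphologyEx(m,cv2.MORPH_CLOSE,np.ones((9,9)))
    c=max(cv2.findContours(m,0,2)[0],key=cv2.contourArea); r=cv2.minAreaRect(c); print(r,[cast('top',p,2).round(0)[:2] for p in cv2.boxPoints(r)])
E
```

```text
top teal [214.2, 65.9] [208, 60, 12, 18, 118] [1061.  160.]
top teal [130.4, 66.1] [126, 62, 10, 10, 92] [1066.  456.]
top teal [214.8, 118.8] [209, 112, 12, 15, 140] [870. 161.]
top teal [130.7, 119.1] [126, 114, 10, 12, 108] [876. 455.]
top teal [161.5, 166.1] [158, 159, 8, 15, 99] [708. 348.]
top teal [180.2, 166.0] [177, 160, 7, 14, 85] [706. 283.]
top teal [187.2, 166.5] [186, 161, 4, 11, 34] [704. 259.]
top teal [155.3, 165.1] [155, 162, 2, 8, 10] [712. 370.]
top teal [198.6, 168.0] [195, 162, 8, 14, 94] [698. 220.]
top teal [205.3, 169.0] [204, 164, 4, 11, 38] [694. 197.]
top teal [243.5, 167.5] [241, 165, 6, 6, 24] [696.  64.]
top blue [404.6, 182.9] [398, 177, 14, 13, 135] [ 629. -494.]
top blue [246.2, 237.3] [226, 187, 55, 102, 3145] [455.  60.]
top blue [272.6, 229.1] [265, 186, 15, 89, 1039] [481. -31.]
top blue [236.6, 214.5] [233, 211, 8, 8, 49] [534.  92.]
top blue [239.8, 275.5] [237, 273, 7, 6, 31] [327.  85.]
top red [265.7, 277.9] [254, 275, 25, 6, 94] [316.  -3.]
top brass [342.2, 88.1] [333, 74, 19, 29, 392] [ 971. -290.]
top brass [258.9, 152.7] [257, 146, 6, 1
[... 1244 characters left out ...]
82, 220, 8, 3, 16] [536. 123.]
side red [363.1, 207.5] [360, 197, 7, 20, 88] [319.  29.]
side brass [172.1, 133.0] [158, 131, 28, 7, 123] [ 974. -324.]
side brass [293.9, 152.6] [290, 150, 9, 6, 45] [ 534. -252.]
side brass [219.2, 176.4] [211, 167, 17, 18, 239] [755. -69.]
side brass [233.7, 193.1] [228, 190, 12, 7, 63] [696.  14.]
side brass [225.9, 199.2] [212, 197, 26, 6, 95] [714.  47.]
side brass [231.3, 213.3] [228, 211, 7, 5, 16] [687. 111.]
side brass [314.4, 331.8] [303, 318, 24, 28, 526] [447. 490.]
((252.504638671875, 237.20443725585938), (101.58741760253906, 52.9863166809082), 88.69805145263672) [array([632., 132.]), array([632., -55.]), array([278., -53.]), array([279., 131.])]
```

View pics/c1.png

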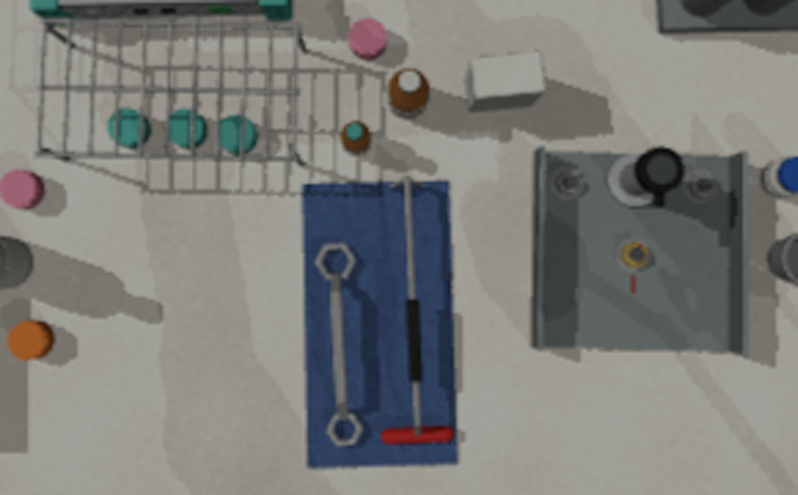

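The crop shows the three teal caps under the shelf (crop 128/187/237, 130), the dropper beside it at (355,135), and the wrench with its large ring up at (335,262). The hook blade is at (407,182), and the foot nut at (635,254) with its plate stripe at (632,284). The meant caps are the three teal cups under the wires. The fourth teal dot sits on an amber bottle, so it is the dropper.

```bash
python3 - <<'E'
from h import *
f=lambda c:(115+(c[0]+.5)/2.75-.5,120+(c[1]+.5)/2.75-.5)
T=lambda c,z:cast('top',f(c),z).round(0)[:2].tolist()
print('rings',cast('top',(236.6,214.5),9)[:2],cast('top',(239.8,275.5),9)[:2])
print('shelf',[T(c,106) for c in((40,155),(298,158),(46,25),(298,25))])
print('foot walls top',[T(c,62) for c in((533,347),(746,352),(541,150),(743,153))])
print('nut',T((635,254),24),'stripe',T((632,275),8),T((633,292),8))
print('hook blade',T((407,182),34),'sleeve',T((413,340),59),'bar',T((417,436),15))
print('caps',[T(c,32) for c in((128,128),(187,130),(237,134))])
for n,c,z in(('antis',(268,285),180),('dropper',(233,184),100)): print(n,cast('side',c,z).round(0)[:2])
print('antis top',cast('top',(97,215),190)[:2])
R=rot(read_state()['eef_rot']);print(R.round(2))
E
```

```text
rings [534.19480782  92.6540073 ] [323.60729566  85.87393398]
shelf [[666.0, 433.0], [655.0, 129.0], [821.0, 426.0], [815.0, 126.0]]
foot walls top [[423.0, -148.0], [410.0, -406.0], [663.0, -166.0], [653.0, -415.0]]
nut [533.0, -286.0] stripe [507.0, -285.0] [485.0, -285.0]
hook blade [630.0, -1.0] sleeve [435.0, -2.0] bar [313.0, -5.0]
caps [[707.0, 349.0], [703.0, 275.0], [696.0, 212.0]]
antis [548. 515.]
dropper [689.  69.]
antis top [539.76670545 499.86581288]
[[ 0.95  0.3  -0.  ]
 [ 0.3  -0.95  0.  ]
 [ 0.   -0.   -1.  ]]
```

```bash
python3 -m crank '{"jaw":[-1,-1,-1,-1,-1],"dp":[[0.037,0.047,0],[0.037,0.047,0],[0.037,0.047,0],[0.037,0.047,0],[0.037,0.047,0]],"twist":[[0,0,0],[0,0,0],[0,0,0],[0,0,0],[0,0,0]]}' 60
python3 -m crank '{"jaw":[-1,-1,-1,-1,-1],"dp":[[0.036,0.047,0],[0.036,0.047,0],[0,0.054,0],[0,0.054,0],[0,0.054,0]],"twist":[[0,0,0],[0,0,0],[0,0,-5],[0,0,-5],[0,0,-5.6]]}'
python3 -m crank '{"jaw":[-1,-1,-1,-1,-1],"dp":[[0,0.054,0],[0,0.054,0],[-0.012,0.054,-0.02],[-0.01,0.056,-0.02],[0,0,0]],"twist":[[0,0,0],[0,0,0],[0,0,0],[0,0,0],[0,0,0]]}'
python3 - <<'E'
from h import *
s=read_state(); im=snap('wrist','w1'); print(s['clock'],s['ee_pos'],s['joint_pos'].round(2),rot(s['eef_rot'])[:2,0])
E
```

```text
clock: 0.72
ee_pos: [380.2, -383.5, 215.2]
eef_rot: [-0.0, 0.988, 0.151, -0.0]
force: [0.4, -0.3, 0.3]
width: 85.5
grasp_force: 0.0
clock: 1.35
ee_pos: [451.1, -127.3, 215.1]
eef_rot: [-0.0, 1.0, 0.014, -0.0]
force: [1.3, 0.5, -0.5]
width: 85.3
grasp_force: 0.0
clock: 1.98
ee_pos: [426.9, 93.3, 174.3]
eef_rot: [-0.001, 1.0, 0.02, -0.001]
force: [0.2, -0.8, -0.3]
width: 85.4
grasp_force: 0.0
1.975 [426.9254498   93.28249614 174.33615411] [ 0.46  0.22 -0.82  2.09  0.2   0.91 -1.99] [0.99917412 0.0405464 ]
```

View pics/w1.png

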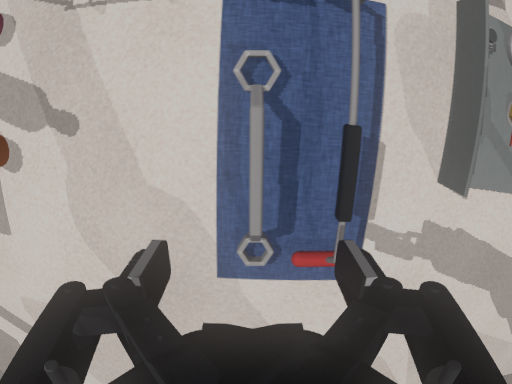

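The wrist view shows the wrench from the large ring at (257,71) to the small ring at (255,250), with the hook sleeve at (348,172).

```bash
python3 - <<'E'
from h import *
s=read_state()
a=cast('wrist',(257.3,71.2),15,s);b=cast('wrist',(255.3,250),15,s);print(a,b,np.linalg.norm(a-b),(a+b)/2,np.degrees(np.arctan2(*(a-b)[1::-1])))
print('hook',cast('wrist',(351.5,126),59,s),cast('wrist',(344,219),59,s))
R=rot(s['eef_rot']);print(np.degrees(np.arctan2(R[1,0],R[0,0])))
E
```

```text
[534.24561597  91.32114584  15.        ] [327.60122383  85.1373436   15.        ] 206.7368961044255 [430.9234199   88.22924472  15.        ] 1.714056030576391
hook [ 4.84780529e+02 -3.21692113e-02  5.90000000e+01] [389.54642391  -3.84917827  59.        ]
2.1216378865705225
```

```bash
python3 -m crank '{"jaw":[-1,-1,-1,-1,-1],"dp":[[0.003,-0.0045,-0.04],[0,0,-0.04],[0,0,-0.03],[0,0,-0.02],[0,0,0]],"twist":[[0,0,0],[0,0,0],[0,0,0],[0,0,0],[0,0,0]]}' 70
python3 -m crank '{"jaw":[1,1,1,1,1],"dp":[[0,0,0],[0,0,0],[0,0,0],[0,0,0],[0,0,0]],"twist":[[0,0,0],[0,0,0],[0,0,0],[0,0,0],[0,0,0]]}' 70
python3 -m crank '{"jaw":[1,1,1,1,1],"dp":[[0,0,0],[0,0,0.02],[0,0,0.03],[0,0,0.03],[0,0,0]],"twist":[[0,0,0],[0,0,0],[0,0,0],[0,0,0],[0,0,0]]}'
python3 - <<'E'
from h import *
s=read_state(); im=snap('wrist','w2'); print(s)
E
```

```text
clock: 2.65
ee_pos: [431.7, 82.5, 44.3]
eef_rot: [0.0, 1.0, 0.015, -0.002]
force: [0.4, -0.5, -0.2]
width: 85.5
grasp_force: 0.0
clock: 3.28
ee_pos: [432.6, 84.3, 45.6]
eef_rot: [0.0, 1.0, 0.016, 0.0]
force: [0.2, -0.6, -0.0]
width: -0.1
grasp_force: 0.0
clock: 3.9
ee_pos: [434.2, 84.6, 127.2]
eef_rot: [0.0, 1.0, 0.016, 0.002]
force: [0.2, -0.8, -0.5]
width: -0.1
grasp_force: 0.0
{'clock': 3.9, 'joint_pos': array([ 0.43298906,  0.31077289, -0.78134094,  2.12641213,  0.30399213,
        0.81021083, -2.07538411]), 'qvel': array([-0.01330146,  0.03854605,  0.02669539,  0.03460973,  0.02872909,
       -0.02469194, -0.022614  ]), 'effort': array([  0.07686755, -34.6104598 ,  -6.02277204, -22.42225349,
        -0.28293768,   0.2935445 ,   0.26768527]), 'ee_pos': array([434.24802319,  84.55691207, 127.19934079]), 'eef_rot': array([1.03917837e-04, 9.99875114e-01, 1.56493167e-02, 2.20108843e-03]), 'force': array([ 0.15093647, -0.83333836, -0.520182  ]), 'moment': array([-0.03301614,  0.06874601,  0.0143147 ]), 'grasp_force': 0.0, 'width': -0.050354565282952915}
```

View pics/w2.png

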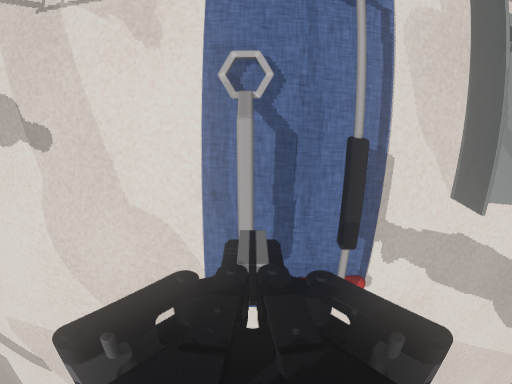

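```bash
python3 - <<'E'
from h import *
s=read_state()
for z in(15,60,95): print(z,cast('wrist',(246,74),z,s),cast('wrist',(219,74),z,s)[1]-cast('wrist',(273,74),z,s)[1])
im=cv2.imread('pics/w2.png'); top=snap('top','t1')
cv2.imwrite('pics/c2.png',np.hstack([cv2.resize(im[200:340,180:320],(420,420),interpolation=2),cv2.resize(top[190:300,200:300,::-1],(380,420),interpolation=2)]))
E
```

```text
15 [532.00374656  94.64810366  15.        ] 48.17538713380142
60 [527.80755061  93.56664466  60.        ] 40.15074629727748
95 [524.54384265  92.72550989  95.        ] 33.90935897998105
```

View pics/c2.png

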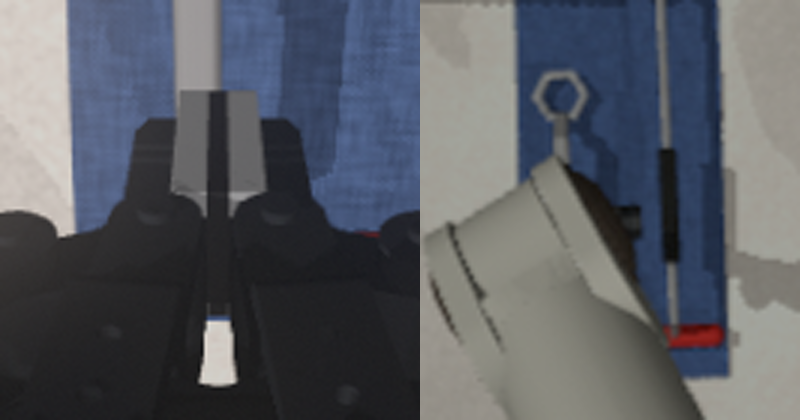

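```bash
python3 - <<'E'
from h import *
P=camera_params('wrist');M=np.linalg.inv(np.array(P['mount']))
def pt(X):
    c=M[:3,:3]@np.array(X)+M[:3,3]; r=np.hypot(c[0],c[1]); th=np.arctan2(r,c[2])
    return P['cx']+P['fx']*th*c[0]/r,P['cy']+P['fy']*th*c[1]/r
for x in(-11,11):
  for z in(0,19): print(x,z,pt((x,0,z)))
s=read_state()
im=cv2.imread('pics/w2.png'); h=cv2.cvtColor(im,cv2.COLOR_BGR2HSV)
for r in(120,160,200):
    sat=h[r,200:300,1]; k=np.where(sat<90)[0]+200; k=k[(k>225)&(k<270)]
    print(r,k.min(),k.max(),[(z,round(abs(cast('wrist',(k.min()-.5,r),z,s)[1]-cast('wrist',(k.max()+.5,r),z,s)[1]),1)) for z in(10,48)], cast('wrist',(k.mean(),r),45,s))
E
```

```text
-11 0 (np.float64(255.17892979765332), np.float64(247.2000665259958))
-11 19 (np.float64(254.94890866610348), np.float64(233.69095159744438))
11 0 (np.float64(255.34562556954606), np.float64(213.40342309923557))
11 19 (np.float64(255.08147605577392), np.float64(202.3763667407766))
120 226 253 [(10, np.float64(25.7)), (48, np.float64(22.1))] [491.02241194  94.55551955  45.        ]
160 226 253 [(10, np.float64(26.3)), (48, np.float64(22.7))] [458.19997624  94.94328016  45.        ]
200 226 253 [(10, np.float64(27.4)), (48, np.float64(23.6))] [423.63460428  92.5136997   45.        ]
```

```bash
python3 - <<'E'
from h import *
R=np.array([[.95,.3,0],[.3,-.95,0],[0,0,-1]]); e=np.array([194.2,-619.6,214.4])
for y in(-45,45):
  for z in(19,6,-10,-30): print(y,z,np.round(proj('side',e+R@[0,y,z]),0),np.round(proj('top',e+R@[0,y,z]),0))
a=cv2.imread('pics/side0.png')[0:90,360:450]; b=cv2.imread('pics/top0.png')[310:380,450:512]
im=snap('side','s2'); print(read_state()['ee_pos'],proj('side',np.array(read_state()['ee_pos'])-[0,0,19]))
cv2.imwrite('pics/c3.png',np.hstack([cv2.resize(a,(400,400),interpolation=2),cv2.resize(im[120:260,250:390,::-1],(400,400),interpolation=2)]))
E
```

```text
-45 19 [398.  77.] [464. 329.]
-45 6 [399.  74.] [467. 330.]
-45 -10 [399.  69.] [470. 332.]
-45 -30 [401.  64.] [474. 334.]
45 19 [388.  68.] [492. 318.]
45 6 [389.  65.] [495. 320.]
45 -10 [389.  61.] [499. 321.]
45 -30 [390.  56.] [504. 323.]
[431.8945908   83.93135201 124.72848465] (np.float64(326.0996131598873), np.float64(193.25646919954082))
```

View pics/c3.png

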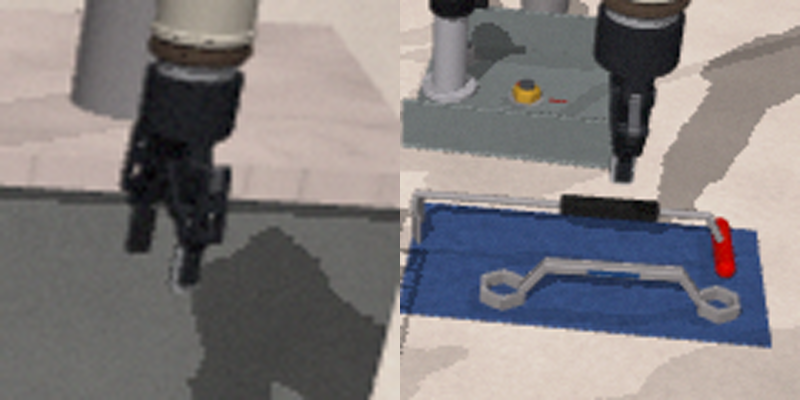

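```bash
python3 - <<'E'
from h import *
P=camera_params('wrist');M=np.linalg.inv(np.array(P['mount']))
def pt(X):
    c=M[:3,:3]@np.array(X)+M[:3,3]; r=np.hypot(c[0],c[1]); th=np.arctan2(r,c[2])
    return np.round((P['cx']+P['fx']*th*c[0]/r,P['cy']+P['fy']*th*c[1]/r),1)
e=np.array([431.9,83.9,124.7])
for z in(19,5,-5,-15,-25,-35): print(z,pt((11,0,z)),pt((-11,0,z)),np.round(proj('side',e+[0,0,-z]),1))
E
```

```text
19 [255.1 202.4] [254.9 233.7] [326.1 193.3]
5 [255.3 210.3] [255.1 243.4] [326.6 189. ]
-5 [255.4 216.7] [255.2 251.2] [327.  185.9]
-15 [255.6 223.9] [255.4 259.8] [327.4 182.8]
-25 [255.8 231.9] [255.5 269.3] [327.8 179.6]
-35 [256. 241.] [255.7 279.9] [328.2 176.5]
```

```bash
python3 -m crank '{"jaw":[-1,-1,-1,-1,-1],"dp":[[0,0.004,0],[0,0,0],[0,0,-0.04],[0,0,-0.04],[0,0,-0.02]],"twist":[[0,0,0],[0,0,0],[0,0,0],[0,0,0],[0,0,0]]}' 70
python3 -m crank '{"jaw":[-1,-1,-1],"dp":[[0,0,-0.008],[0,0,-0.008],[0,0,0]],"twist":[[0,0,0],[0,0,0],[0,0,0]]}'
python3 -m crank '{"jaw":[1,1,1,1,1],"dp":[[0,0,0],[0,0,0],[0,0,0],[0,0,0],[0,0,0]],"twist":[[0,0,0],[0,0,0],[0,0,0],[0,0,0],[0,0,0]]}' 70
```

```text
clock: 4.68
ee_pos: [430.8, 88.2, 23.2]
eef_rot: [0.0, 1.0, 0.016, -0.002]
force: [0.1, 0.3, 0.6]
width: 85.3
grasp_force: 0.0
clock: 5.05
ee_pos: [432.6, 88.3, 9.5]
eef_rot: [0.0, 1.0, 0.016, 0.0]
force: [0.4, -0.8, -0.3]
width: 84.9
grasp_force: 0.0
clock: 5.68
ee_pos: [432.8, 88.5, 9.6]
eef_rot: [-0.0, 1.0, 0.016, 0.0]
force: [-0.5, 1.4, 2.8]
width: 12.5
grasp_force: 68.5
```

```bash
python3 -m crank '{"jaw":[1,1,1,1,1],"dp":[[0,0,0.02],[0,0,0.04],[0,0,0.05],[0,-0.04,0],[0,-0.05,0]],"twist":[[0,0,0],[0,0,0],[0,0,0],[0,0,-2],[0,0,-2.6]]}'
python3 -m crank '{"jaw":[1,1,1,1,1],"dp":[[0,-0.05,0],[0,-0.05,0],[0,-0.05,0],[0,-0.02,0],[0,0,0]],"twist":[[0,0,0],[0,0,0],[0,0,0],[0,0,0],[0,0,0]]}'
python3 - <<'E'
from h import *
s=read_state(); im=snap('wrist','w3'); print(s['clock'],s['ee_pos'],s['joint_pos'].round(2),s['eef_rot'],s['width'])
E
```

```text
clock: 6.3
ee_pos: [432.7, -2.1, 120.0]
eef_rot: [0.0, 1.0, -0.024, 0.001]
force: [0.9, -1.4, -2.4]
width: 12.7
grasp_force: 68.7
clock: 6.92
ee_pos: [431.4, -173.5, 118.8]
eef_rot: [-0.0, 1.0, -0.026, -0.001]
force: [0.4, 0.5, -2.7]
width: 12.7
grasp_force: 68.8
6.925 [ 431.41363136 -173.4796047   118.81024442] [ 0.9   0.35 -0.67  2.08  0.3   0.81 -1.57] [-1.06884045e-04  9.99650435e-01 -2.64300669e-02 -6.69163485e-04] 12.709322056561149
```

View pics/w3.png

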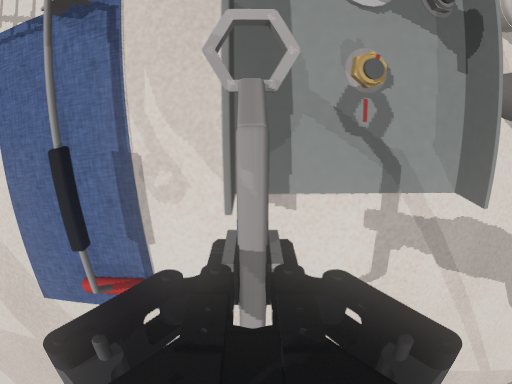

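The nut is at (372,69) with the top stripe near (377,57), the plate stripe at (366,110), and the held ring at (252,50).

```bash
cat >> h.py <<'E'
def ctr(m): 
    M=cv2.moments(m.astype(np.uint8),True); return np.array([M['m10']/M['m00'],M['m01']/M['m00']])
def nut(im,s,box=(340,30,410,130)):
    x0,y0,x1,y1=box; c=im[y0:y1,x0:x1]; h=cv2.cvtColor(c,cv2.COLOR_RGB2HSV).astype(int)
    red=((h[...,0]<5)|(h[...,0]>175))&(h[...,1]>150)&(h[...,2]>80)
    br=(h[...,0]>12)&(h[...,0]<32)&(h[...,1]>110)&(h[...,2]>60)
    out={}
    n,l,st,cc=cv2.connectedComponentsWithStats(red.astype(np.uint8))
    for i in range(1,n):
        if st[i][4]>=3: print('red',cc[i]+[x0,y0],st[i][4],cast('wrist',cc[i]+[x0,y0],24,s)[:2],cast('wrist',cc[i]+[x0,y0],8,s)[:2])
    cnt=np.argwhere(br)[:,::-1].astype(np.float32); 
    hull=cv2.convexHull(cnt); e=cv2.minEnclosingCircle(hull); p=np.array(e[0])+[x0,y0]; print('brass circ',p,e[1],'z20',cast('wrist',p,20,s)[:2],cast('wrist',p+[e[1],0],20,s)[:2])
    dk=(h[...,2]<70)&(h[...,1]<80)
    n,l,st,cc=cv2.connectedComponentsWithStats(dk.astype(np.uint8))
    for i in range(1,n):
        if st[i][4]>60: print('dark',cc[i]+[x0,y0],st[i].tolist(),cast('wrist',cc[i]+[x0,y0],29,s)[:2])
E
python3 - <<'E'
from h import *
s=read_state(); im=cv2.imread('pics/w3.png')[:,:,::-1].copy()
nut(im,s)
# plate stripe ends
h=cv2.cvtColor(im,cv2.COLOR_RGB2HSV); r=(h[90:130,350:385,0]<6)&(h[90:130,350:385,1]>150); k=np.argwhere(r)[:,::-1]+[350,90]
for y in(k[:,1].min(),k[:,1].max()): print('stripe end',cast('wrist',(k[k[:,1]==y][:,0].mean(),y),8,s)[:2])
# wall/front edge
print('front plate corners',cast('wrist',(229,193),8,s),cast('wrist',(465,193),8,s))
u=s['ee_pos'][2]-7.6
print('ring',cast('wrist',(252,50),u+13,s)-s['ee_pos'], [cast('wrist',p,u+13,s) for p in((203,50),(300,50),(252,8),(252,91))])
E
```

```text
red [377.55555556  56.22222222] 9 [ 545.58247506 -286.56322141] [ 548.0956501  -293.65894766]
red [364.89583333 109.8125    ] 48 [ 496.49887048 -272.79388512] [ 495.91764335 -279.02154424]
brass circ [368.5  69.5] 18.506855010986328 z20 [ 533.27503306 -278.70621976] [ 534.40146368 -297.47777441]
stripe end [ 505.26622324 -279.72195452]
stripe end [ 486.20252327 -278.61738112]
front plate corners [ 420.47388163 -147.05505136    8.        ] [ 406.60454347 -414.94117575    8.        ]
ring [100.53915564  -3.20911757   5.4       ] [array([ 534.09492618, -150.04001134,  124.29259699]), array([ 531.5773099 , -199.36306778,  124.29259699]), array([ 555.20107003, -176.08763384,  124.29259699]), array([ 510.78822635, -173.86910142,  124.29259699])]
```

```bash
python3 -m crank '{"jaw":[1,1,1,1,1],"dp":[[0.0025,-0.049,0],[0.0025,-0.049,0],[0.0025,-0.048,-0.02],[0,0,-0.05],[0,0,0]],"twist":[[0,0,8],[0,0,8],[0,0,8],[0,0,0],[0,0,0]]}'
python3 - <<'E'
from h import *
s=read_state(); im=snap('wrist','w4'); print(s['clock'],s['ee_pos'],s['joint_pos'].round(2),s['eef_rot'],s['width'])
cv2.imwrite('pics/c4.png',cv2.resize(im[0:150,170:340,::-1],None,fx=4,fy=4,interpolation=2))
E
```

```text
clock: 7.6
ee_pos: [436.9, -314.2, 45.8]
eef_rot: [-0.004, 0.983, 0.185, -0.003]
force: [-1.3, 0.7, -2.7]
width: 12.5
grasp_force: 69.0
7.6 [ 436.9089612  -314.17115182   45.77393935] [ 1.06  0.59 -0.62  1.94  0.48  0.77 -1.03] [-0.00380569  0.98280803  0.18457131 -0.00270633] 12.540244260718085
```

View pics/c4.png

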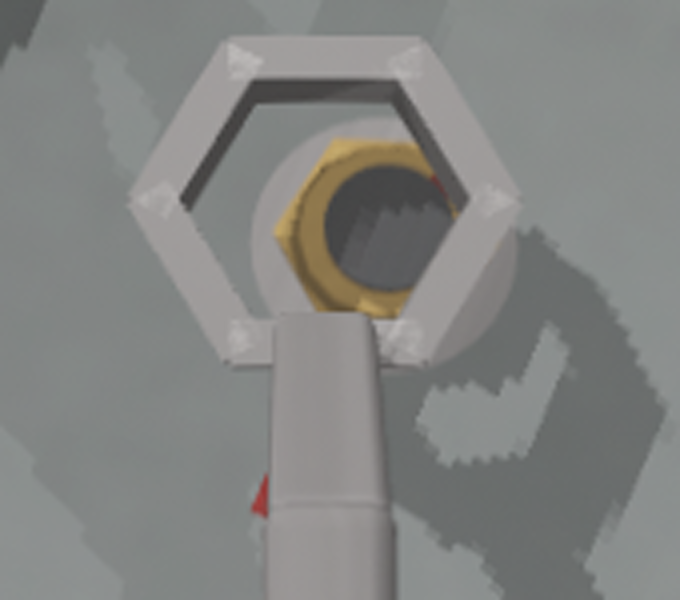

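The crop shows the ring centre at crop (325,200) and the stud at (390,230). The hex orientations nearly match, within about 3°.

```bash
python3 - <<'E'
from h import *
s=read_state()
f=lambda c:(170+(c[0]+.5)/4-.5,(c[1]+.5)/4-.5)
a=cast('wrist',f((325,200)),s['ee_pos'][2]+5.4,s); b=cast('wrist',f((390,229)),29,s)
print(a,b,b-a, a-s['ee_pos'],s['ee_pos'])
# nut edges (top face z=24)
p=[cast('wrist',f(c),22,s) for c in((275,232),(335,138),(410,145))]
for i in(0,1): d=p[i+1]-p[i]; print(np.hypot(*d[:2]),np.degrees(np.arctan2(d[1],d[0])))
q=[cast('wrist',f(c),s['ee_pos'][2]+5.4,s) for c in((180,208),(250,78),(395,78))]
for i in(0,1): d=q[i+1]-q[i]; print(np.hypot(*d[:2]),np.degrees(np.arctan2(d[1],d[0])))
R=rot(s['eef_rot']);print('yaw',np.degrees(np.arctan2(R[1,0],R[0,0])),'tilt',R[:,2])
E
```

```text
[ 532.70723075 -275.12314788   53.46769008] [ 535.95316669 -283.78931019   29.        ] [  3.24593594  -8.66616232 -24.46769008] [93.64104422 39.49259294  5.4       ] [ 439.06618653 -314.61574081   48.06769008]
17.623505655620598 -9.835552954779013
11.478611181085379 -73.70968123960276
19.52838980860595 -5.649187773172635
18.417028259437707 -68.87444309674649
yaw 21.345051230664275 tilt [-0.00320393  0.0041098  -0.99998642]
```

```bash
python3 -m crank '{"jaw":[1,1,1,1,1],"dp":[[0.0007,-0.0021,0],[0,0,-0.006],[0,0,-0.006],[0,0,0],[0,0,0]],"twist":[[0,0,-4],[0,0,0],[0,0,0],[0,0,0],[0,0,0]]}'
python3 - <<'E'
from h import *
im=snap('wrist','w5'); s=read_state(); print(s['clock'],s['ee_pos'],s['eef_rot'],s['force'])
cv2.imwrite('pics/c5.png',cv2.resize(im[0:120,190:320,::-1],None,fx=4,fy=4,interpolation=2))
E
```

```text
clock: 8.28
ee_pos: [440.7, -319.7, 37.5]
eef_rot: [-0.0, 0.989, 0.15, 0.0]
force: [0.4, -0.0, -2.3]
width: 12.7
grasp_force: 69.2
8.325 [ 440.77180901 -319.79219229   37.54807554] [4.46049996e-05 9.88721596e-01 1.49765138e-01 8.11166883e-05] [-0.08182545  0.4683278  -1.91989905]
```

View pics/c5.png

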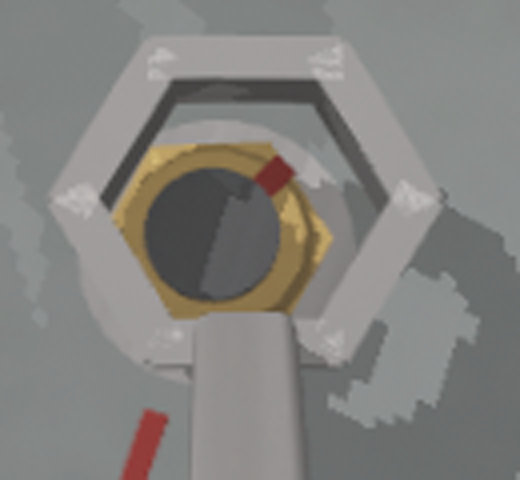

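```bash
python3 - <<'E'
from h import *
s=read_state()
f=lambda c:(190+(c[0]+.5)/4-.5,(c[1]+.5)/4-.5)
a=cast('wrist',f((245,200)),s['ee_pos'][2]+5.4,s); b=cast('wrist',f((212,235)),29,s)
print(a,b,b-a, a-s['ee_pos'],s['ee_pos'])
p=[cast('wrist',f(c),22,s) for c in((150,147),(270,142),(332,240))]
for i in(0,1): d=p[i+1]-p[i]; print(np.hypot(*d[:2]),np.degrees(np.arctan2(d[1],d[0])))
p=[cast('wrist',f(c),s['ee_pos'][2]+5.4,s) for c in((175,80),(315,80),(388,207))]
for i in(0,1): d=p[i+1]-p[i]; print(np.hypot(*d[:2]),np.degrees(np.arctan2(d[1],d[0])))
E
```

```text
[ 536.88555806 -287.16154711   42.94807554] [ 533.0473274  -283.51070361   29.        ] [ -3.83823067   3.6508435  -13.94807554] [96.11374905 32.63064519  5.4       ] [ 440.77180901 -319.79219229   37.54807554]
17.294947844416495 -70.88228173718146
17.248370991740543 -131.63847486007944
17.797583042286583 -72.86156429277122
19.372710514393532 -134.24417955754828
```

```bash
python3 -m crank '{"jaw":[1,1,1,1,1],"dp":[[-0.0038,0.0037,0],[0,0,0],[0,0,-0.004],[0,0,-0.004],[0,0,0]],"twist":[[0,0,0],[0,0,0],[0,0,0],[0,0,0],[0,0,0]]}'
python3 -m crank '{"jaw":[1,1,1],"dp":[[0,0,-0.004],[0,0,-0.004],[0,0,0]],"twist":[[0,0,0],[0,0,0],[0,0,0]]}'
python3 -m crank '{"jaw":[1,1,1],"dp":[[0,0,-0.003],[0,0,-0.002],[0,0,0]],"twist":[[0,0,0],[0,0,0],[0,0,0]]}'
```

```text
clock: 8.95
ee_pos: [436.5, -315.9, 28.9]
eef_rot: [-0.0, 0.989, 0.15, -0.0]
force: [0.5, -0.6, -2.8]
width: 12.7
grasp_force: 69.2
clock: 9.32
ee_pos: [436.6, -315.9, 21.0]
eef_rot: [-0.0, 0.989, 0.15, -0.0]
force: [-0.1, 0.9, -2.7]
width: 12.5
grasp_force: 69.1
clock: 9.7
ee_pos: [436.6, -316.2, 16.2]
eef_rot: [-0.0, 0.989, 0.15, -0.0]
force: [-1.5, 0.1, -2.8]
width: 12.7
grasp_force: 69.2
```

```bash
python3 - <<'E'
import numpy as np
r=102
for t0,st in((18.6,-6),(-41.4,10)):
    n=10 if st<0 else 6
    t=np.radians(t0+st*np.arange(n+1)); p=-r*np.c_[np.cos(t),np.sin(t)]/1000
    print(np.diff(p,axis=0).round(4).tolist())
E
```

```text
[[-0.0029, 0.0103], [-0.0018, 0.0105], [-0.0007, 0.0107], [0.0004, 0.0107], [0.0016, 0.0106], [0.0027, 0.0103], [0.0037, 0.01], [0.0047, 0.0096], [0.0057, 0.009], [0.0066, 0.0084]]
[[-0.0106, -0.0143], [-0.0079, -0.0159], [-0.005, -0.0171], [-0.002, -0.0177], [0.0011, -0.0177], [0.0042, -0.0173]]
```

```bash
python3 -m crank '{"jaw":[1,1,1,1,1],"dp":[[-0.0029,0.0103,0],[-0.0018,0.0105,0],[-0.0007,0.0107,0],[0.0004,0.0107,0],[0.0016,0.0106,0]],"twist":[[0,0,-6],[0,0,-6],[0,0,-6],[0,0,-6],[0,0,-6]]}'
python3 -m crank '{"jaw":[1,1,1,1,1],"dp":[[0.0027,0.0103,0],[0.0037,0.01,0],[0.0047,0.0096,0],[0.0057,0.009,0],[0.0066,0.0084,0]],"twist":[[0,0,-6],[0,0,-6],[0,0,-6],[0,0,-6],[0,0,-6]]}'
python3 -m crank '{"jaw":[1,1],"dp":[[0,0,0],[0,0,0]],"twist":[[0,0,0],[0,0,0]]}'
python3 - <<'E'
from h import *
im=snap('wrist','w6'); s=read_state(); R=rot(s['eef_rot']);print('yaw',np.degrees(np.arctan2(R[1,0],R[0,0])),s['ee_pos'],s['force'],s['moment'])
c=im[0:110,200:310]; h=cv2.cvtColor(c,cv2.COLOR_RGB2HSV).astype(int); red=((h[...,0]<6)|(h[...,0]>174))&(h[...,1]>150)&(h[...,2]>60)
n,l,st,cc=cv2.connectedComponentsWithStats(red.astype(np.uint8))
for i in range(1,n): print(cc[i]+[200,0],st[i])
E
```

```text
clock: 10.32
ee_pos: [434.3, -263.5, 16.7]
eef_rot: [0.0, 0.994, -0.113, 0.001]
force: [1.8, -1.6, -5.2]
width: 12.6
grasp_force: 68.9
clock: 10.95
ee_pos: [458.4, -216.6, 16.8]
eef_rot: [0.0, 0.931, -0.366, 0.001]
force: [3.0, -3.3, -6.0]
width: 12.5
grasp_force: 68.8
clock: 11.2
ee_pos: [458.3, -216.6, 16.8]
eef_rot: [-0.0, 0.931, -0.364, 0.001]
force: [5.3, -2.0, -4.6]
width: 12.4
grasp_force: 68.9
yaw -42.6835534335214 [ 458.24968951 -216.66147131   16.82263355] [ 5.71064678 -2.44099808 -5.36748225] [-0.34906861 -0.94337535  0.12561037]
[265.01724138  28.53448276] [60 24 11 10 58]
[282.5  90.5] [82 90  2  2  2]
[292.46987952 103.60240964] [85 97 16 13 83]
```

```bash
cat >> h.py <<'E'
def nutq(p,s,N=(533.3,-283.4),fy=-3.1):
    a=cast('wrist',p,24,s)[:2]-np.array(N); w=np.degrees(np.arctan2(a[1],a[0])); print('stripe r',np.hypot(*a),'world',w,'q deg',(374.8-(w-fy))%360)
E
python3 - <<'E'
from h import *
s=read_state(); nutq((265.0,28.5),s)
r=102
for n in(1,0): pass
E
```

```text
stripe r 13.000235370125926 world -78.35197008949282 q deg 90.05197008949284
```

```bash
cat > arc.py <<'E'
import numpy as np,sys
def arc(t0,steps,r=102):
    t=np.radians(t0+np.r_[0,np.cumsum(steps)]); p=-r*np.c_[np.cos(t),np.sin(t)]/1000
    print(np.diff(p,axis=0).round(4).tolist())
E
python3 -c "
from arc import *
arc(-41.4,[4,4]);arc(-33.4,[10]*6);arc(26.6,[-7]*10)"
```

```text
[[-0.0045, -0.0055], [-0.0041, -0.0058]]
[[-0.0085, -0.0156], [-0.0056, -0.0169], [-0.0026, -0.0176], [0.0005, -0.0178], [0.0036, -0.0174], [0.0065, -0.0165]]
[[-0.0049, 0.0115], [-0.0035, 0.012], [-0.002, 0.0123], [-0.0005, 0.0124], [0.0011, 0.0124], [0.0026, 0.0122], [0.004, 0.0118], [0.0054, 0.0112], [0.0068, 0.0105], [0.008, 0.0096]]
```

```bash
python3 -m crank '{"jaw":[1,1,1,1,1],"dp":[[-0.0045,-0.0055,0],[-0.0041,-0.0058,0],[0,0,0],[0,0,0.013],[0,0,0.014]],"twist":[[0,0,4],[0,0,4],[0,0,0],[0,0,0],[0,0,0]]}'
python3 -m crank '{"jaw":[1,1,1,1,1],"dp":[[-0.0085,-0.0156,0],[-0.0056,-0.0169,0],[-0.0026,-0.0176,0],[0.0005,-0.0178,0],[0.0036,-0.0174,0]],"twist":[[0,0,10],[0,0,10],[0,0,10],[0,0,10],[0,0,10]]}'
python3 -m crank '{"jaw":[1,1,1],"dp":[[0.0065,-0.0165,0],[0,0,0],[0,0,0]],"twist":[[0,0,10],[0,0,0],[0,0,0]]}'
python3 - <<'E'
from h import *
im=snap('wrist','w7'); s=read_state(); R=rot(s['eef_rot']);print('yaw',np.degrees(np.arctan2(R[1,0],R[0,0])),s['ee_pos'],s['force'])
cv2.imwrite('pics/c7.png',cv2.resize(im[0:120,190:320,::-1],None,fx=4,fy=4,interpolation=2))
E
```

```text
clock: 11.88
ee_pos: [447.0, -226.6, 43.6]
eef_rot: [-0.0, 0.954, -0.299, -0.001]
force: [0.4, 0.0, -2.6]
width: 12.8
grasp_force: 69.5
clock: 12.5
ee_pos: [434.1, -312.7, 43.7]
eef_rot: [-0.0, 0.991, 0.135, -0.001]
force: [0.4, -0.2, -3.5]
width: 12.6
grasp_force: 69.5
clock: 12.88
ee_pos: [441.3, -327.9, 43.3]
eef_rot: [-0.001, 0.976, 0.217, -0.001]
force: [0.2, 0.0, -3.2]
width: 12.5
grasp_force: 69.5
yaw 25.102914636572073 [ 441.49366467 -327.73724276   43.37595891] [-0.23151546 -0.31166566 -2.22855107]
```

View pics/c7.png

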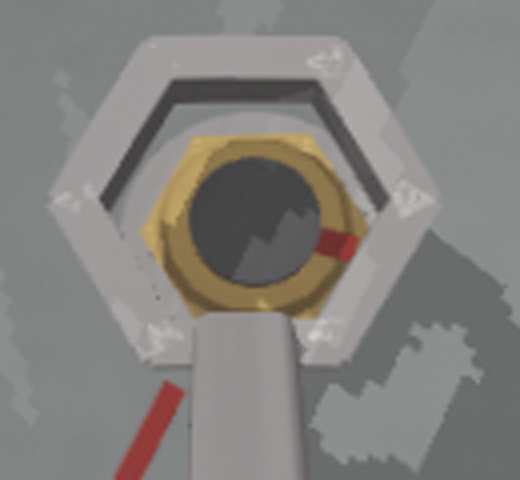

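The ring and nut hexes are parallel. The stud is at crop (255,221) against the ring centre at (245,200).

```bash
python3 - <<'E'
from h import *
s=read_state()
f=lambda c:(190+(c[0]+.5)/4-.5,(c[1]+.5)/4-.5)
a=cast('wrist',f((245,200)),s['ee_pos'][2]+5.4,s); b=cast('wrist',f((255,221)),29,s)
print(a,b,b-a)
E
```

```text
[ 532.46209011 -282.10225807   48.77595891] [ 533.29376544 -283.13436509   29.        ] [  0.83167532  -1.03210701 -19.77595891]
```

```bash
python3 -m crank '{"jaw":[1,1,1,1,1],"dp":[[0.0008,-0.001,0],[0,0,0],[0,0,-0.008],[0,0,-0.008],[0,0,0]],"twist":[[0,0,0],[0,0,0],[0,0,0],[0,0,0],[0,0,0]]}'
python3 -m crank '{"jaw":[1,1,1,1],"dp":[[0,0,-0.006],[0,0,-0.005],[0,0,0],[0,0,0]],"twist":[[0,0,0],[0,0,0],[0,0,0],[0,0,0]]}'
```

```text
clock: 13.55
ee_pos: [442.1, -329.6, 26.3]
eef_rot: [-0.001, 0.976, 0.218, -0.001]
force: [-0.1, -0.3, -2.1]
width: 12.6
grasp_force: 69.5
clock: 14.05
ee_pos: [442.5, -330.3, 16.3]
eef_rot: [-0.0, 0.976, 0.218, -0.0]
force: [-2.2, -0.8, -2.8]
width: 12.3
grasp_force: 69.5
```

Seated. Second stroke.

```bash
python3 -m crank '{"jaw":[1,1,1,1,1],"dp":[[-0.0049,0.0115,0],[-0.0035,0.012,0],[-0.002,0.0123,0],[-0.0005,0.0124,0],[0.0011,0.0124,0]],"twist":[[0,0,-7],[0,0,-7],[0,0,-7],[0,0,-7],[0,0,-7]]}'
python3 -m crank '{"jaw":[1,1,1,1,1],"dp":[[0.0026,0.0122,0],[0.004,0.0118,0],[0.0054,0.0112,0],[0.0068,0.0105,0],[0.006,0.0072,0]],"twist":[[0,0,-7],[0,0,-7],[0,0,-7],[0,0,-7],[0,0,-5]]}'
python3 -m crank '{"jaw":[1,1],"dp":[[0,0,0],[0,0,0]],"twist":[[0,0,0],[0,0,0]]}'
cat >> h.py <<'E'
def look(name,fy=-3.1):
    im=snap('wrist',name); s=read_state(); R=rot(s['eef_rot']);print('yaw',np.degrees(np.arctan2(R[1,0],R[0,0])),s['ee_pos'],s['force'],s['moment'])
    c=im[0:125,200:310]; h=cv2.cvtColor(c,cv2.COLOR_RGB2HSV).astype(int); red=((h[...,0]<6)|(h[...,0]>174))&(h[...,1]>150)&(h[...,2]>60)
    n,l,st,cc=cv2.connectedComponentsWithStats(red.astype(np.uint8))
    for i in range(1,n):
        if st[i][4]>5: print(cc[i]+[200,0],st[i]); nutq(cc[i]+[200,0],s)
E
python3 -c "
from h import *
look('w8')"
```

```text
clock: 14.68
ee_pos: [433.3, -269.1, 16.5]
eef_rot: [0.0, 0.996, -0.087, 0.0]
force: [0.1, -0.5, -3.9]
width: 12.3
grasp_force: 69.4
clock: 15.3
ee_pos: [458.6, -216.3, 16.6]
eef_rot: [0.0, 0.931, -0.366, 0.0]
force: [0.2, -2.4, -4.2]
width: 12.7
grasp_force: 69.3
clock: 15.55
ee_pos: [458.5, -216.5, 16.5]
eef_rot: [-0.0, 0.931, -0.364, 0.0]
force: [0.7, 0.9, -3.5]
width: 12.7
grasp_force: 69.4
yaw -42.69937255650482 [ 458.4627345  -216.48326136   16.55369332] [ 0.36344224  1.16895932 -3.6880058 ] [ 0.21668709 -0.18128717  0.07542812]
[275.28985507  50.75362319] [70 47 11  8 69]
stripe r 12.511557033491771 world -138.53207422451754 q deg 150.23207422451753
[294.16190476 105.40952381] [ 85  97  17  18 105]
stripe r 36.692311991405546 world 174.47106738828597 q deg 197.22893261171404
```

```bash
python3 -m crank '{"jaw":[1,1,1,1,1],"dp":[[-0.0045,-0.0055,0],[-0.0041,-0.0058,0],[0,0,0],[0,0,0.013],[0,0,0.014]],"twist":[[0,0,4],[0,0,4],[0,0,0],[0,0,0],[0,0,0]]}'
python3 -m crank '{"jaw":[1,1,1,1,1],"dp":[[-0.0085,-0.0156,0],[-0.0056,-0.0169,0],[-0.0026,-0.0176,0],[0.0005,-0.0178,0],[0.0036,-0.0174,0]],"twist":[[0,0,10],[0,0,10],[0,0,10],[0,0,10],[0,0,10]]}'
python3 -m crank '{"jaw":[1,1,1,1],"dp":[[0.0065,-0.0165,0],[0,0,0],[0,0,0],[0,0,0]],"twist":[[0,0,9.5],[0,0,0],[0,0,0],[0,0,0]]}'
python3 - <<'E'
from h import *
look('w9')
im=cv2.imread('pics/w9.png'); h=cv2.cvtColor(im,cv2.COLOR_BGR2HSV).astype(int)[0:90,210:300]
br=((h[...,0]>12)&(h[...,0]<32)&(h[...,1]>110)).astype(np.uint8)
c=max(cv2.findContours(br,0,2)[0],key=cv2.contourArea)
inn=cv2.morphologyEx(br,cv2.MORPH_CLOSE,np.ones((3,3)))
cs,hi=cv2.findContours(inn,cv2.RETR_CCOMP,2)
s=read_state()
for k,x in enumerate(cs):
    if hi[0][k][3]>=0 and cv2.contourArea(x)>100: 
        e=cv2.minEnclosingCircle(x); p=np.array(e[0])+[210,0]; print('stud',p,e[1],cast('wrist',p,26,s)-(np.array(cast('wrist',(251.1,49.6),s['ee_pos'][2]+5.4,s))))
E
```

```text
clock: 16.23
ee_pos: [449.4, -227.8, 44.4]
eef_rot: [0.0, 0.954, -0.299, -0.0]
force: [0.1, -0.3, -3.4]
width: 12.9
grasp_force: 69.4
clock: 16.85
ee_pos: [436.6, -314.3, 44.6]
eef_rot: [0.001, 0.991, 0.135, -0.0]
force: [-0.2, -0.1, -3.1]
width: 12.5
grasp_force: 69.5
clock: 17.35
ee_pos: [443.1, -328.7, 43.6]
eef_rot: [-0.0, 0.977, 0.214, -0.0]
force: [0.5, 0.1, -2.1]
width: 12.2
grasp_force: 69.5
yaw 24.700858432577558 [ 443.14159457 -328.78826632   43.58573232] [-1.07655483  0.29427569 -3.09808147] [-0.01574585  0.0039216   0.02241133]
[223.53435115 111.50381679] [ 15  98  17  27 131]
stripe r 35.70331525015063 world 178.78184936481512 q deg 192.9181506351849
```

```bash
python3 -m crank '{"jaw":[1,1,1,1,1],"dp":[[-0.0008,-0.0003,0],[0,0,0],[0,0,-0.008],[0,0,-0.008],[0,0,0]],"twist":[[0,0,0],[0,0,0],[0,0,0],[0,0,0],[0,0,0]]}'
python3 -m crank '{"jaw":[1,1,1,1],"dp":[[0,0,-0.006],[0,0,-0.005],[0,0,0],[0,0,0]],"twist":[[0,0,0],[0,0,0],[0,0,0],[0,0,0]]}'
python3 -c "
from arc import *
arc(26.2,[-7]*6+[-3]*4)"
```

```text
clock: 18.02
ee_pos: [441.7, -329.5, 26.3]
eef_rot: [-0.001, 0.977, 0.214, -0.001]
force: [0.8, -0.8, -1.9]
width: 12.4
grasp_force: 69.5
clock: 18.52
ee_pos: [442.2, -329.8, 16.3]
eef_rot: [-0.0, 0.977, 0.214, -0.0]
force: [-1.0, 1.3, -2.7]
width: 12.5
grasp_force: 69.5
[[-0.0048, 0.0115], [-0.0034, 0.012], [-0.0019, 0.0123], [-0.0004, 0.0124], [0.0012, 0.0124], [0.0027, 0.0122], [0.0016, 0.0051], [0.0019, 0.005], [0.0021, 0.0049], [0.0024, 0.0048]]
```

```bash
python3 -m crank '{"jaw":[1,1,1,1,1],"dp":[[-0.0048,0.0115,0],[-0.0034,0.012,0],[-0.0019,0.0123,0],[-0.0004,0.0124,0],[0.0012,0.0124,0]],"twist":[[0,0,-7],[0,0,-7],[0,0,-7],[0,0,-7],[0,0,-7]]}'
python3 -m crank '{"jaw":[1,1,1],"dp":[[0.0027,0.0122,0],[0.0016,0.0051,0],[0,0,0]],"twist":[[0,0,-7],[0,0,-3],[0,0,0]]}'
python3 -m crank '{"jaw":[1,1,1],"dp":[[0.0019,0.005,0],[0,0,0],[0,0,0]],"twist":[[0,0,-3],[0,0,0],[0,0,0]]}'
python3 -m crank '{"jaw":[1,1,1],"dp":[[0.0021,0.0049,0],[0,0,0],[0,0,0]],"twist":[[0,0,-3],[0,0,0],[0,0,0]]}'
python3 -c "
from h import *
look('w10')"
```

```text
clock: 19.15
ee_pos: [433.4, -268.7, 16.6]
eef_rot: [0.0, 0.996, -0.091, 0.0]
force: [0.8, 0.9, -4.3]
width: 12.7
grasp_force: 69.6
clock: 19.52
ee_pos: [437.8, -251.4, 16.6]
eef_rot: [-0.0, 0.985, -0.175, 0.0]
force: [-0.2, 1.9, -2.4]
width: 12.5
grasp_force: 69.4
clock: 19.9
ee_pos: [439.5, -246.6, 16.4]
eef_rot: [-0.0, 0.98, -0.201, 0.0]
force: [-1.9, 3.9, -3.1]
width: 12.6
grasp_force: 69.6
clock: 20.27
ee_pos: [441.5, -241.9, 16.4]
eef_rot: [-0.0, 0.974, -0.227, -0.0]
force: [-0.2, 4.0, -2.9]
width: 12.4
grasp_force: 69.7
yaw -26.215102798871573 [ 441.54581639 -241.98463858   16.40269197] [-0.89485941  4.34061853 -3.11576093] [0.97320724 0.03411301 0.46331127]
[258.26315789  69.57894737] [53 64 11 12 76]
stripe r 12.33009046398389 world 178.78613278468777 q deg 192.91386721531225
[274.20125786 111.83647799] [ 66  98  17  27 159]
stripe r 35.28926752363415 world 175.92962286361998 q deg 195.77037713638003
```

```bash
python3 -m crank '{"jaw":[1,1,1],"dp":[[0.0024,0.0048,0],[0,0,0],[0,0,0]],"twist":[[0,0,-3],[0,0,0],[0,0,0]]}'
python3 -m crank '{"jaw":[1,1,1,1],"dp":[[0.0016,0.0032,0],[0,0,0],[0,0,0],[0,0,0]],"twist":[[0,0,-2],[0,0,0],[0,0,0],[0,0,0]]}'
python3 -c "
from h import *
look('w11')"
```

```text
clock: 20.7
ee_pos: [443.8, -237.4, 16.4]
eef_rot: [-0.0, 0.968, -0.252, -0.0]
force: [-1.3, 4.4, -3.9]
width: 12.5
grasp_force: 69.8
clock: 21.2
ee_pos: [445.4, -234.6, 16.4]
eef_rot: [0.0, 0.963, -0.27, -0.0]
force: [-1.9, 1.0, -2.2]
width: 12.4
grasp_force: 70.1
yaw -31.297026523559754 [ 445.37841036 -234.52736271   16.42894913] [-1.50351325  0.79139645 -2.46016363] [0.21611456 0.25658421 0.70985055]
[257.84210526  69.15789474] [53 64 11 11 76]
stripe r 12.346838744216086 world 176.12934870285423 q deg 195.5706512971458
[278.39130435 111.2484472 ] [ 69  96  20  29 161]
stripe r 36.14898283937965 world 175.17090806510186 q deg 196.52909193489816
```

```bash
python3 -m crank '{"jaw":[1,1,1,1,1],"dp":[[-0.0033,-0.0062,0],[-0.0029,-0.0066,0],[0,0,0],[0,0,0.02],[0,0,0.04]],"twist":[[0,0,4],[0,0,4],[0,0,0],[0,0,0],[0,0,0]]}'
python3 -m crank '{"jaw":[1,1,1,1,1],"dp":[[0,0,0.045],[0,0.056,0],[0,0.056,0],[0,0.056,0],[0,0.056,0]],"twist":[[0,0,0],[0,0,5],[0,0,5],[0,0,5],[0,0,5]]}'
python3 -m crank '{"jaw":[1,1,1,1,1],"dp":[[-0.003,0.056,0],[-0.003,0.056,0],[0,0,0],[0,0,-0.045],[0,0,-0.03]],"twist":[[0,0,5],[0,0,0],[0,0,0],[0,0,0],[0,0,0]]}'
```

```text
clock: 21.88
ee_pos: [438.5, -246.8, 75.9]
eef_rot: [-0.001, 0.979, -0.204, -0.001]
force: [-0.5, -1.4, -2.2]
width: 12.6
grasp_force: 69.8
clock: 22.5
ee_pos: [440.1, -21.8, 122.1]
eef_rot: [0.0, 1.0, -0.029, 0.001]
force: [1.4, 0.2, -2.0]
width: 12.7
grasp_force: 69.8
clock: 23.12
ee_pos: [433.8, 87.6, 45.4]
eef_rot: [0.0, 1.0, 0.013, 0.0]
force: [-0.4, 0.4, -2.3]
width: 12.6
grasp_force: 69.7
```

```bash
python3 -m crank '{"jaw":[1,1,1,1],"dp":[[0,0,-0.025],[0,0,-0.009],[0,0,0],[0,0,0]],"twist":[[0,0,0],[0,0,0],[0,0,0],[0,0,0]]}'
python3 -m crank '{"jaw":[-1,-1,-1,-1,-1],"dp":[[0,0,-0.0005],[0,0,0],[0,0,0],[0,0,0.04],[0,0,0.05]],"twist":[[0,0,0],[0,0,0],[0,0,0],[0,0,0],[0,0,0]]}'
python3 -m crank '{"jaw":[-1,-1,-1,-1,-1],"dp":[[0.0005,-0.045,0],[0,-0.045,0],[0,0,0],[0,0,-0.03],[0,0,0]],"twist":[[0,0,0],[0,0,0],[0,0,0],[0,0,0],[0,0,0]]}'
python3 - <<'E'
from h import *
im=snap('wrist','w12'); s=read_state(); print(s['ee_pos'],s['eef_rot'])
P=camera_params('wrist')
h=cv2.cvtColor(im,cv2.COLOR_RGB2HSV); dk=(cv2.inRange(h,(0,0,0),(180,255,50)))
dk[235:]=0
n,l,st,cc=cv2.connectedComponentsWithStats(dk)
for i in range(1,n):
    if st[i][4]>200:
        ys,xs=np.where(l==i); print(st[i]); 
        for y in (ys.min()+2,ys.max()-2): m=xs[ys==y].mean(); print((m,y),cast('wrist',(m,y),59,s))
E
```

```text
clock: 23.62
ee_pos: [434.4, 88.9, 13.3]
eef_rot: [-0.0, 1.0, 0.014, 0.001]
force: [-0.7, -1.0, -2.8]
width: 12.3
grasp_force: 69.7
clock: 24.25
ee_pos: [432.2, 89.0, 102.3]
eef_rot: [-0.0, 1.0, 0.015, -0.001]
force: [0.2, -0.3, 0.8]
width: 85.4
grasp_force: 0.0
clock: 24.88
ee_pos: [432.0, -0.1, 70.7]
eef_rot: [-0.0, 1.0, 0.016, -0.002]
force: [-0.6, 0.5, 0.3]
width: 85.3
grasp_force: 0.0
[4.32861140e+02 1.27420062e-01 7.15953496e+01] [-4.36821872e-04  9.99874748e-01  1.57848930e-02 -1.06549027e-03]
[246 136  25  99 239]
(np.float64(257.27272727272725), np.int64(138)) [485.5357027    0.71403479  59.        ]
(np.float64(266.5), np.int64(232)) [426.30602264  -7.35710493  59.        ]
```

```bash
python3 -m crank '{"jaw":[-1,-1,-1,-1],"dp":[[0.001,-0.002,-0.025],[0,0,-0.02],[0,0,-0.011],[0,0,0]],"twist":[[0,0,0],[0,0,0],[0,0,0],[0,0,0]]}' 100
python3 -m crank '{"jaw":[1,1,1,1,1],"dp":[[0,0,0],[0,0,0],[0,0,0],[0,0,0],[0,0,0]],"twist":[[0,0,0],[0,0,0],[0,0,0],[0,0,0],[0,0,0]]}' 100
python3 -m crank '{"jaw":[1,1,1,1],"dp":[[0,0,0.02],[0,0,0.04],[0,0,0.03],[0,0,0]],"twist":[[0,0,0],[0,0,0],[0,0,0],[0,0,0]]}'
python3 - <<'E'
from h import *
im=snap('wrist','w13'); s=read_state(); print(s['ee_pos'],s['eef_rot'])
snap('top','t13')
a=cv2.resize(im[:,:,::-1],(400,300)); b=cv2.resize(cv2.imread('pics/t13.png')[110:300,90:343],(400,300))
cv2.imwrite('pics/c13.png',np.hstack([a,b]))
E
```

```text
clock: 25.42
ee_pos: [434.7, -2.4, 16.0]
eef_rot: [-0.0, 1.0, 0.015, -0.0]
force: [0.6, -0.2, 0.2]
width: 85.3
grasp_force: 0.0
clock: 26.05
ee_pos: [435.0, -3.1, 16.3]
eef_rot: [0.0, 1.0, 0.014, 0.0]
force: [-1.2, 0.8, 6.0]
width: 14.5
grasp_force: 97.5
clock: 26.55
ee_pos: [436.5, -3.3, 107.6]
eef_rot: [0.001, 1.0, 0.015, 0.002]
force: [0.3, 0.8, -3.4]
width: 14.6
grasp_force: 98.1
[435.28090866  -3.47051838 106.33350695] [4.17839376e-04 9.99893339e-01 1.45694870e-02 9.30594795e-04]
```

View pics/c13.png

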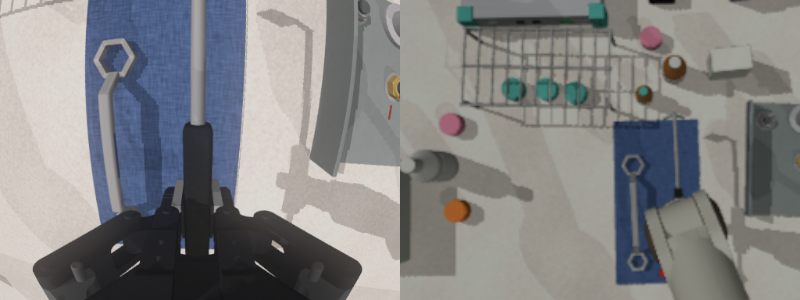

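Hook held, wrench back on the mat, and the caps are unchanged at top px (161,167), (183,167) and (201,169). Now I'll draw out the right-hand cap (698,212).

```bash
python3 -m crank '{"jaw":[1,1,1,1,1],"dp":[[-0.02,0,0],[0,0.053,0],[0,0.053,0],[0,0.053,0],[0,0.051,0]],"twist":[[0,0,0],[0,0,0],[0,0,0],[0,0,0],[0,0,0]]}'
python3 -m crank '{"jaw":[1,1,1,1],"dp":[[0,0,-0.025],[0,0,-0.025],[0,0,0],[0,0,0]],"twist":[[0,0,0],[0,0,0],[0,0,0],[0,0,0]]}'
python3 - <<'E'
from h import *
im=snap('wrist','w14'); sd=snap('side','s14'); s=read_state(); print(s['ee_pos'],s['eef_rot'],s['force'])
e=np.array(s['ee_pos'])
print([np.round(proj('side',e+[199,4+dy,-14.3+dz]),1) for dy in(-22,0,22) for dz in(0,32)])
cv2.imwrite('pics/c14.png',np.hstack([cv2.resize(im[:,:,::-1],(400,300)),cv2.resize(sd[150:330,140:380,::-1],(400,300))]))
E
```

```text
clock: 27.28
ee_pos: [413.5, 208.0, 104.3]
eef_rot: [0.0, 1.0, 0.015, -0.001]
force: [1.0, -0.6, -2.7]
width: 14.3
grasp_force: 98.2
clock: 27.78
ee_pos: [414.3, 207.0, 55.7]
eef_rot: [0.0, 1.0, 0.015, -0.001]
force: [-0.4, 0.9, -2.1]
width: 14.3
grasp_force: 98.3
[415.30608363 207.14168551  56.48687371] [-1.94387022e-04  9.99890667e-01  1.47776205e-02  4.87992255e-04] [-0.36830317 -0.635819   -2.03509758]
[array([253.7, 229.9]), array([253.9, 220.3]), array([252.7, 235.2]), array([252.8, 225.6]), array([251.6, 240.7]), array([251.7, 231. ])]
```

View pics/c14.png

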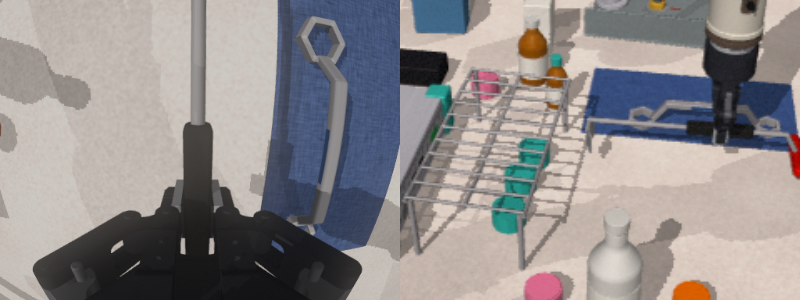

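```bash
python3 -m crank '{"jaw":[1,1,1,1,1],"dp":[[0.03,0,-0.0015],[0.03,0,0],[0.03,0,0],[0.032,0,0],[0,0,0]],"twist":[[0,0,0],[0,0,0],[0,0,0],[0,0,0],[0,0,0]]}'
python3 -m crank '{"jaw":[1,1,1,1,1],"dp":[[0,0,-0.012],[0,0,-0.012],[0,0,-0.011],[0,0,0],[0,0,0]],"twist":[[0,0,0],[0,0,0],[0,0,0],[0,0,0],[0,0,0]]}'
```

```text
clock: 28.5
ee_pos: [540.4, 206.3, 55.5]
eef_rot: [-0.001, 1.0, 0.013, 0.002]
force: [-0.2, -0.3, -2.5]
width: 14.5
grasp_force: 98.3
clock: 29.12
ee_pos: [536.7, 207.2, 19.4]
eef_rot: [-0.0, 1.0, 0.015, -0.0]
force: [-0.7, -0.1, -2.0]
width: 14.3
grasp_force: 98.3
```

```bash
python3 -m crank '{"jaw":[1,1,1,1,1],"dp":[[0,0,-0.003],[0,0,0],[-0.01,0,0],[-0.015,0,0],[-0.02,0,0]],"twist":[[0,0,0],[0,0,0],[0,0,0],[0,0,0],[0,0,0]]}'
python3 -m crank '{"jaw":[1,1,1,1,1],"dp":[[-0.02,0,0],[-0.02,0,0],[-0.017,0,0],[-0.005,0,0],[0,0,0]],"twist":[[0,0,0],[0,0,0],[0,0,0],[0,0,0],[0,0,0]]}'
cat >> h.py <<'E'
def caps():
    im=get_image('top'); b,m=blobs(im,(80,80,50),(95,255,255),8); m[:130]=0; m[:,238:]=0; m[:,:120]=0
    m=cv2.morphologyEx(m,cv2.MORPH_CLOSE,np.ones((5,5)))
    n,l,s,c=cv2.connectedComponentsWithStats(m); print('top',[(c[i].round(1).tolist(),int(s[i][4]),cast('top',c[i],31).round(0)[:2].tolist()) for i in range(1,n) if s[i][4]>25])
    im=get_image('side'); b,m=blobs(im,(80,80,50),(95,255,255),8); m[:225]=0; m[:,:185]=0
    m=cv2.morphologyEx(m,cv2.MORPH_CLOSE,np.ones((3,3)))
    n,l,s,c=cv2.connectedComponentsWithStats(m); print('side',[(c[i].round(1).tolist(),s[i][2:5].tolist(),cast('side',c[i],18).round(0)[:2].tolist()) for i in range(1,n) if s[i][4]>25])
E
python3 -c "
from h import *
caps(); s=read_state(); print(s['ee_pos'],s['force'])"
```

```text
clock: 29.75
ee_pos: [490.6, 207.0, 16.5]
eef_rot: [-0.0, 1.0, 0.015, 0.0]
force: [0.0, 0.4, -1.6]
width: 13.8
grasp_force: 98.3
clock: 30.38
ee_pos: [429.8, 207.0, 16.6]
eef_rot: [0.0, 1.0, 0.015, 0.0]
force: [-0.1, -0.1, -2.1]
width: 14.2
grasp_force: 98.3
top [([161.4, 166.1], 145, [707.0, 348.0]), ([182.7, 166.3], 145, [705.0, 275.0]), ([202.0, 196.5], 147, [599.0, 209.0])]
side [([257.4, 244.5], [18, 20, 320], [601.0, 218.0]), ([207.1, 268.3], [27, 43, 645], [712.0, 323.0])]
[430.65970395 207.09441329  16.57019165] [ 0.10991807  0.28420686 -2.00241686]
```

```bash
python3 -m crank '{"jaw":[1,1,1,1,1],"dp":[[0,0,0.02],[0,0,0.0185],[0,0.032,0],[0,0.031,0],[0,0,0]],"twist":[[0,0,0],[0,0,0],[0,0,0],[0,0,0],[0,0,0]]}'
python3 -m crank '{"jaw":[1,1,1,1,1],"dp":[[0.03,0,0],[0.03,0,0],[0.03,0,0],[0.024,0,0],[0,0,0]],"twist":[[0,0,0],[0,0,0],[0,0,0],[0,0,0],[0,0,0]]}'
python3 -m crank '{"jaw":[1,1,1,1,1],"dp":[[0,0,0],[0,0,-0.013],[0,0,-0.013],[0,0,-0.01],[0,0,0]],"twist":[[0,0,0],[0,0,0],[0,0,0],[0,0,0],[0,0,0]]}'
```

```text
clock: 31.1
ee_pos: [430.2, 273.7, 56.1]
eef_rot: [-0.002, 1.0, 0.017, 0.001]
force: [0.0, -0.7, -2.6]
width: 14.2
grasp_force: 98.4
clock: 31.72
ee_pos: [546.3, 268.2, 55.0]
eef_rot: [0.0, 1.0, 0.013, 0.001]
force: [-0.6, -0.1, -3.1]
width: 14.5
grasp_force: 98.3
clock: 32.35
ee_pos: [542.6, 269.5, 17.4]
eef_rot: [0.001, 1.0, 0.015, -0.001]
force: [0.8, -0.3, -1.9]
width: 14.3
grasp_force: 98.3
```

```bash
python3 -m crank '{"jaw":[1,1,1,1,1],"dp":[[0,0,-0.001],[-0.01,0,0],[-0.02,0,0],[-0.02,0,0],[-0.02,0,0]],"twist":[[0,0,0],[0,0,0],[0,0,0],[0,0,0],[0,0,0]]}'
python3 -m crank '{"jaw":[1,1,1,1,1],"dp":[[-0.02,0,0],[-0.02,0,0],[-0.02,0,0],[-0.02,0,0],[-0.02,0,0]],"twist":[[0,0,0],[0,0,0],[0,0,0],[0,0,0],[0,0,0]]}'
python3 -m crank '{"jaw":[1,1],"dp":[[-0.005,0,0],[0,0,0]],"twist":[[0,0,0],[0,0,0]]}'
python3 -c "
from h import *
caps(); s=read_state(); print(s['ee_pos'],s['force'])"
```

```text
clock: 32.98
ee_pos: [472.8, 270.2, 18.4]
eef_rot: [-0.0, 1.0, 0.015, 0.0]
force: [0.4, 0.1, -2.5]
width: 14.4
grasp_force: 98.3
clock: 33.6
ee_pos: [372.8, 270.2, 18.5]
eef_rot: [-0.0, 1.0, 0.015, 0.0]
force: [-0.5, 0.7, -2.1]
width: 13.9
grasp_force: 98.3
clock: 33.85
ee_pos: [369.0, 270.3, 18.3]
eef_rot: [-0.0, 1.0, 0.015, 0.001]
force: [-0.2, 0.1, -2.1]
width: 14.3
grasp_force: 98.3
top [([161.5, 166.2], 145, [707.0, 348.0]), ([202.0, 196.4], 153, [599.0, 209.0]), ([184.2, 214.2], 147, [539.0, 271.0])]
side [([257.5, 244.4], [18, 20, 323], [600.0, 217.0]), ([278.4, 263.2], [20, 22, 352], [540.0, 280.0]), ([203.7, 277.8], [20, 24, 334], [713.0, 356.0])]
[369.76540069 270.22627834  18.18291407] [-0.06290941 -0.19975604 -1.42949801]
```

```bash
python3 -m crank '{"jaw":[1,1,1,1,1],"dp":[[0,0,0.02],[0,0,0.0175],[0.02,0.036,0],[0.02,0.036,0],[0,0,0]],"twist":[[0,0,0],[0,0,0],[0,0,0],[0,0,0],[0,0,0]]}'
python3 -m crank '{"jaw":[1,1,1,1,1],"dp":[[0.03,0,0],[0.035,0,0],[0.035,0,0],[0.036,0,0],[0,0,0]],"twist":[[0,0,0],[0,0,0],[0,0,0],[0,0,0],[0,0,0]]}'
python3 -m crank '{"jaw":[1,1,1,1,1],"dp":[[0,0,0],[0,0,-0.013],[0,0,-0.013],[0,0,-0.012],[0,0,0]],"twist":[[0,0,0],[0,0,0],[0,0,0],[0,0,0],[0,0,0]]}'
```

```text
clock: 34.58
ee_pos: [411.2, 345.8, 56.0]
eef_rot: [-0.002, 1.0, 0.015, 0.001]
force: [-0.1, -0.2, -2.7]
width: 14.1
grasp_force: 98.4
clock: 35.2
ee_pos: [548.6, 339.1, 54.8]
eef_rot: [0.0, 1.0, 0.012, 0.001]
force: [-1.6, -0.5, -2.3]
width: 14.1
grasp_force: 98.4
clock: 35.83
ee_pos: [543.7, 341.6, 15.8]
eef_rot: [0.001, 1.0, 0.015, -0.001]
force: [-0.8, -0.1, -2.5]
width: 13.9
grasp_force: 98.6
```

```bash
python3 -m crank '{"jaw":[1,1,1,1,1],"dp":[[0,0,0.001],[-0.01,0,0],[-0.015,0,0],[-0.02,0,0],[-0.02,0,0]],"twist":[[0,0,0],[0,0,0],[0,0,0],[0,0,0],[0,0,0]]}'
python3 -m crank '{"jaw":[1,1,1,1,1],"dp":[[-0.02,0,0],[-0.02,0,0],[-0.013,0,0],[0,0,0],[0,0,0]],"twist":[[0,0,0],[0,0,0],[0,0,0],[0,0,0],[0,0,0]]}'
python3 -c "
from h import *
caps(); s=read_state(); print(s['ee_pos'],s['force'])"
```

```text
clock: 36.45
ee_pos: [478.0, 342.1, 18.7]
eef_rot: [-0.0, 1.0, 0.015, -0.0]
force: [-0.3, 0.5, -1.8]
width: 14.2
grasp_force: 98.5
clock: 37.08
ee_pos: [427.6, 342.1, 18.7]
eef_rot: [-0.0, 1.0, 0.015, 0.001]
force: [0.5, -0.4, -2.0]
width: 14.0
grasp_force: 98.5
top [([202.0, 196.4], 153, [599.0, 209.0]), ([163.2, 198.7], 160, [594.0, 343.0]), ([184.1, 214.2], 154, [539.0, 271.0])]
side [([257.5, 244.4], [18, 20, 323], [600.0, 217.0]), ([278.5, 261.7], [20, 18, 312], [541.0, 275.0]), ([252.2, 281.8], [20, 23, 390], [597.0, 353.0])]
[427.75994902 341.90005504  18.50579589] [ 0.66672314 -0.5081514  -2.74011694]
```

```bash
python3 -m crank '{"jaw":[1,1,1,1,1],"dp":[[0,0,0.03],[0,0,0.045],[0,0,0.02],[0.003,-0.058,0],[0.004,-0.058,0]],"twist":[[0,0,0],[0,0,0],[0,0,0],[0,0,0],[0,0,0]]}'
python3 -m crank '{"jaw":[1,1,1,1,1],"dp":[[0,-0.058,0],[0,-0.058,0],[0,-0.058,0],[0,-0.057,0],[0,0,0]],"twist":[[0,0,0],[0,0,0],[0,0,0],[0,0,0],[0,0,0]]}'
python3 -m crank '{"jaw":[1,1,1,1,1],"dp":[[0,0,0],[0,0,-0.04],[0,0,-0.035],[0,0,-0.015],[0,0,0]],"twist":[[0,0,0],[0,0,0],[0,0,0],[0,0,0],[0,0,0]]}'
```

```text
clock: 37.8
ee_pos: [434.6, 225.1, 113.9]
eef_rot: [-0.0, 1.0, 0.015, 0.001]
force: [0.8, -1.5, -3.2]
width: 14.1
grasp_force: 98.4
clock: 38.42
ee_pos: [433.8, -10.6, 113.5]
eef_rot: [0.001, 1.0, 0.01, -0.0]
force: [-0.4, 1.0, -2.6]
width: 14.2
grasp_force: 98.5
clock: 39.05
ee_pos: [433.2, -3.8, 22.8]
eef_rot: [-0.0, 1.0, 0.016, -0.001]
force: [-0.0, 0.4, -1.2]
width: 14.2
grasp_force: 98.4
```

```bash
python3 -m crank '{"jaw":[1,1,1,1],"dp":[[0,0,-0.004],[0,0,-0.002],[0,0,0],[0,0,0]],"twist":[[0,0,0],[0,0,0],[0,0,0],[0,0,0]]}'
python3 -m crank '{"jaw":[-1,-1,-1,-1,-1],"dp":[[0,0,0],[0,0,0],[0,0,0],[0,0,0.03],[0,0,0.05]],"twist":[[0,0,0],[0,0,0],[0,0,0],[0,0,0],[0,0,0]]}' 30
python3 -m crank '{"jaw":[-1,-1,-1,-1,-1],"dp":[[0.033,0.05,0.04],[0.033,0.053,0],[0.033,0.053,0],[0.033,0.053,0],[0,0,0]],"twist":[[0,0,0],[0,0,0],[0,0,0],[0,0,0],[0,0,0]]}'
cat >> h.py <<'E'
def wcap(name,near):
    im=snap('wrist',name); s=read_state(); b,m=blobs(im,(80,80,50),(95,255,255),8); m=cv2.morphologyEx(m,cv2.MORPH_CLOSE,np.ones((7,7)))
    R=rot(s['eef_rot']); print(s['clock'],s['ee_pos'],'yaw',np.degrees(np.arctan2(R[1,0],R[0,0])),'q7',s['joint_pos'][6])
    for c in cv2.findContours(m,0,2)[0]:
        if cv2.contourArea(c)<300: continue
        e=cv2.minEnclosingCircle(c); M=cv2.moments(c); p=(M['m10']/M['m00'],M['m01']/M['m00']); w=cast('wrist',p,26,s)[:2]
        if np.hypot(*(w-near))<80: print('cap px',np.round(p,1),e[1],w.round(1),'dp',(w-s['ee_pos'][:2]).round(1))
E
python3 -c "
from h import *
wcap('w20',np.array([599,209]))"
```

```text
clock: 39.55
ee_pos: [434.1, -5.2, 17.8]
eef_rot: [0.0, 1.0, 0.015, 0.0]
force: [0.3, -0.5, -2.7]
width: 14.6
grasp_force: 98.4
clock: 40.17
ee_pos: [432.1, -4.9, 97.1]
eef_rot: [-0.0, 1.0, 0.015, -0.002]
force: [1.6, -0.1, 0.5]
width: 86.0
grasp_force: 0.0
clock: 40.8
ee_pos: [562.3, 203.9, 132.0]
eef_rot: [-0.002, 1.0, 0.018, 0.001]
force: [-0.6, 0.3, -0.2]
width: 85.7
grasp_force: 0.0
40.85 [561.1548013  200.2195614  131.50679503] yaw 1.944711506502614 q7 -2.083780122412572
cap px [245.8 142.5] 26.856197357177734 [597.8 209.3] dp [36.7  9.1]
```

```bash
python3 -m crank '{"jaw":[-1,-1,-1,-1,-1],"dp":[[0.036,0.007,0],[0,0,-0.04],[0,0,-0.03],[0,0,0],[0,0,0]],"twist":[[0,0,0],[0,0,0],[0,0,0],[0,0,0],[0,0,0]]}'
python3 -c "
from h import *
wcap('w21',np.array([599,209]))"
```

```text
clock: 41.48
ee_pos: [597.9, 203.6, 63.2]
eef_rot: [0.0, 1.0, 0.014, 0.001]
force: [0.1, 0.3, 0.9]
width: 85.4
grasp_force: 0.0
41.525 [598.42830854 204.076537    63.80794704] yaw 1.6697773473185267 q7 -2.1010022593697526
cap px [239.2 204.2] 36.746337890625 [601.1 215.2] dp [ 2.7 11.1]
```

```bash
python3 -m crank '{"jaw":[-1,-1,-1,-1,-1],"dp":[[0.001,0.007,0],[0,0,-0.03],[0,0,-0.03],[0,0,-0.012],[0,0,0]],"twist":[[0,0,0],[0,0,0],[0,0,0],[0,0,0],[0,0,0]]}'
python3 -m crank '{"jaw":[1,1,1,1,1],"dp":[[0,0,0],[0,0,0],[0,0,0],[0,0,0],[0,0,0]],"twist":[[0,0,0],[0,0,0],[0,0,0],[0,0,0],[0,0,0]]}' 30
```

```text
clock: 42.15
ee_pos: [598.1, 211.7, -10.0]
eef_rot: [0.0, 1.0, 0.015, -0.0]
force: [-0.1, -0.7, 0.5]
width: 85.7
grasp_force: 0.0
clock: 42.78
ee_pos: [599.5, 211.8, -8.4]
eef_rot: [-0.0, 1.0, 0.015, 0.001]
force: [-0.4, -0.8, 6.6]
width: 47.3
grasp_force: 31.5
```

```bash
python3 -m crank '{"jaw":[1,1,1,1,1],"dp":[[0,0,0.03],[0,0,0.04],[0,0,0.04],[-0.0073,-0.0552,0],[-0.0073,-0.0552,0]],"twist":[[0,0,0],[0,0,0],[0,0,0],[0,0,0],[0,0,0]]}'
python3 -m crank '{"jaw":[1,1,1,1,1],"dp":[[-0.0073,-0.0552,0],[-0.0073,-0.0552,0],[-0.0073,-0.0552,0],[-0.0073,-0.0552,0],[-0.0073,-0.0552,0]],"twist":[[0,0,0],[0,0,0],[0,0,0],[0,0,0],[0,0,0]]}'
python3 -m crank '{"jaw":[1,1,1,1,1],"dp":[[-0.0073,-0.0552,0],[-0.0073,-0.0552,0],[0,0,0],[0,0,-0.02],[0,0,0]],"twist":[[0,0,0],[0,0,0],[0,0,0],[0,0,0],[0,0,0]]}'
python3 - <<'E'
from h import *
s=read_state();im=snap('wrist','w22');print(s['ee_pos'],s['width'])
e=np.array(s['ee_pos'])
h=cv2.cvtColor(im,cv2.COLOR_RGB2HSV);m=cv2.inRange(h,(80,80,40),(95,255,255));ys,xs=np.where(m[:330]>0);print('teal',xs.min(),xs.max(),ys.min(),ys.max(),ctr(m[:330]>0))
E
```

```text
clock: 43.4
ee_pos: [584.1, 100.4, 101.2]
eef_rot: [-0.0, 1.0, 0.016, 0.001]
force: [0.6, -0.8, -0.0]
width: 47.4
grasp_force: 31.0
clock: 44.02
ee_pos: [546.9, -176.8, 100.4]
eef_rot: [0.0, 1.0, 0.015, 0.0]
force: [0.2, 0.1, -0.1]
width: 47.4
grasp_force: 31.0
clock: 44.65
ee_pos: [531.3, -282.4, 77.6]
eef_rot: [-0.002, 1.0, 0.016, -0.002]
force: [-0.0, 1.2, 0.0]
width: 47.2
grasp_force: 31.1
[ 531.31403018 -282.41521286   77.57725657] 47.19490753023309
teal 202 303 197 305 [252.1231842  252.10389309]
```

```bash
python3 - <<'E'
from h import *
P=camera_params('wrist');M=np.linalg.inv(np.array(P['mount']))
def pt(X):
    c=M[:3,:3]@np.array(X)+M[:3,3]; r=np.hypot(c[0],c[1]); th=np.arctan2(r,c[2])
    return np.round((P['cx']+P['fx']*th*c[0]/r,P['cy']+P['fy']*th*c[1]/r),1)
for x in(20,24,28): print(x,pt((x,0,-40)),pt((x,0,-8)))
print(pt((0,24,-40)),pt((0,-24,-40)))
print(read_state()['ee_pos'])
im=cv2.imread('pics/w22.png');h=cv2.cvtColor(im,cv2.COLOR_BGR2HSV);m=cv2.inRange(h,(80,80,40),(95,255,255))
for r in range(196,260,6): x=np.where(m[r])[0]; print(r,(x.min(),x.max()) if len(x) else None,h[r,252])
E
```

```text
20 [256.2 227.9] [255.5 203.4]
24 [256.3 219.5] [255.6 196.3]
28 [256.3 210.9] [255.6 189.2]
[306.9 265.9] [204.9 266. ]
[ 532.06192254 -282.73383433   78.50119229]
196 None [ 85  70 105]
202 (np.int64(230), np.int64(273)) [ 84 102 107]
208 (np.int64(223), np.int64(281)) [ 85 105 107]
214 (np.int64(216), np.int64(287)) [ 85 107 107]
220 (np.int64(214), np.int64(290)) [ 86 107 164]
226 (np.int64(211), np.int64(293)) [ 86 109 162]
232 (np.int64(209), np.int64(296)) [ 86 109 171]
238 (np.int64(206), np.int64(298)) [ 86 109 173]
244 (np.int64(204), np.int64(300)) [ 86 109 173]
250 (np.int64(202), np.int64(302)) [ 86 109 173]
256 (np.int64(202), np.int64(303)) [ 86 110 172]
```

```bash
python3 -m crank '{"jaw":[1,1,1,1,1],"dp":[[0.0015,-0.0025,0],[0,0,-0.03],[0,0,-0.02],[0,0,0],[0,0,0]],"twist":[[0,0,0],[0,0,0],[0,0,0],[0,0,0],[0,0,0]]}'
python3 -m crank '{"jaw":[1,1,1,1,1],"dp":[[0,0,-0.008],[0,0,-0.008],[0,0,0],[0,0,-0.006],[0,0,0]],"twist":[[0,0,0],[0,0,0],[0,0,0],[0,0,0],[0,0,0]]}'
```

```text
clock: 45.32
ee_pos: [534.8, -288.0, 30.6]
eef_rot: [0.0, 1.0, 0.015, 0.0]
force: [0.1, -0.3, 0.1]
width: 47.3
grasp_force: 31.1
clock: 45.95
ee_pos: [533.8, -287.7, 7.6]
eef_rot: [-0.0, 1.0, 0.015, -0.0]
force: [-0.6, -0.5, 0.3]
width: 47.5
grasp_force: 31.1
```

```bash
python3 -m crank '{"jaw":[1,1,1,1],"dp":[[0,0.0015,-0.004],[0,0,-0.003],[0,0,0],[0,0,0]],"twist":[[0,0,0],[0,0,0],[0,0,0],[0,0,0]]}'
python3 -m crank '{"jaw":[1,1],"dp":[[0,0,-0.001],[0,0,0]],"twist":[[0,0,0],[0,0,0]]}'
```

```text
clock: 46.45
ee_pos: [534.3, -286.5, 1.1]
eef_rot: [0.0, 1.0, 0.015, 0.0]
force: [-0.4, -0.2, -0.2]
width: 47.6
grasp_force: 31.1
clock: 46.7
ee_pos: [534.2, -286.5, 0.1]
eef_rot: [0.0, 1.0, 0.015, 0.0]
force: [0.2, -0.5, -0.3]
width: 47.3
grasp_force: 31.1
```

```bash
python3 -m crank '{"jaw":[-1,-1,-1,-1,-1],"dp":[[0,0,0],[0,0,0],[0,0,0.03],[0,0,0.04],[0,0,0.04]],"twist":[[0,0,0],[0,0,0],[0,0,0],[0,0,0],[0,0,0]]}' 30
python3 -m crank '{"jaw":[-1,-1,-1,-1,-1],"dp":[[0,0.05,0.01],[0,0.05,0],[0,0.05,0],[0,0.05,0],[0,0.05,0]],"twist":[[0,0,8],[0,0,8],[0,0,8],[0,0,8],[0,0,8]]}'
python3 -m crank '{"jaw":[-1,-1,-1,-1,-1],"dp":[[0,0.05,0],[0,0.05,0],[0,0.05,0],[0,0.05,0],[0,0.05,0]],"twist":[[0,0,9],[0,0,9],[0,0,9],[0,0,9],[0,0,9]]}'
python3 -m crank '{"jaw":[-1,-1],"dp":[[0,0,0],[0,0,0]],"twist":[[0,0,0],[0,0,0]]}'
python3 -c "
from h import *
caps();wcap('w23',np.array([539,271]))"
```

```text
clock: 47.32
ee_pos: [534.0, -286.3, 111.1]
eef_rot: [-0.0, 1.0, 0.015, -0.0]
force: [0.1, -0.6, -0.2]
width: 85.3
grasp_force: 0.0
clock: 47.95
ee_pos: [534.2, -35.0, 120.4]
eef_rot: [0.0, 0.934, 0.358, 0.0]
force: [0.7, 0.0, -0.5]
width: 85.3
grasp_force: 0.0
clock: 48.58
ee_pos: [534.3, 214.9, 120.3]
eef_rot: [0.0, 0.726, 0.688, 0.0]
force: [0.2, -0.1, -0.8]
width: 85.6
grasp_force: 0.0
clock: 48.82
ee_pos: [534.1, 213.1, 119.9]
eef_rot: [0.0, 0.727, 0.686, -0.0]
force: [-0.3, 0.1, 0.1]
width: 85.6
grasp_force: 0.0
top []
side [([278.3, 263.1], [20, 22, 363], [541.0, 280.0]), ([252.3, 281.5], [20, 24, 398], [597.0, 352.0])]
48.975 [534.58679947 211.6035889  119.92895568] yaw 86.53956551699966 q7 -0.8290915473025848
cap px [254.5 114.6] 28.935569763183594 [539.4 276.8] dp [ 4.8 65.2]
```

```bash
python3 -m crank '{"jaw":[-1,-1,-1,-1,-1],"dp":[[0.005,0.03,0],[0,0.01,-0.03],[0,0,-0.03],[0,0,0],[0,0,0]],"twist":[[0,0,0],[0,0,0],[0,0,0],[0,0,0],[0,0,0]]}'
python3 -c "
from h import *
wcap('w24',np.array([539,271]))"
```

```text
clock: 49.6
ee_pos: [540.0, 253.0, 61.0]
eef_rot: [0.0, 0.728, 0.686, 0.0]
force: [-0.4, 0.4, 0.2]
width: 85.4
grasp_force: 0.0
49.65 [540.31354498 253.33345674  61.44606308] yaw 86.6351946670378 q7 -0.9368539740557573
cap px [250.7 178.8] 37.73061752319336 [539.7 278.3] dp [-0.6 25. ]
```

```bash
python3 -m crank '{"jaw":[-1,-1,-1,-1,-1],"dp":[[0.001,0.0225,0],[0,0,-0.03],[0,0,-0.03],[0,0,-0.01],[0,0,0]],"twist":[[0,0,0],[0,0,0],[0,0,0],[0,0,0],[0,0,0]]}'
python3 -m crank '{"jaw":[1,1,1,1,1],"dp":[[0,0,0],[0,0,0],[0,0,0],[0,0,0],[0,0,0]],"twist":[[0,0,0],[0,0,0],[0,0,0],[0,0,0],[0,0,0]]}' 30
python3 -m crank '{"jaw":[1,1,1,1,1],"dp":[[0,0,0.03],[0,0,0.04],[0,0,0.04],[0,0,0],[0,0,0]],"twist":[[0,0,0],[0,0,0],[0,0,0],[0,0,0],[0,0,0]]}'
cat >> h.py <<'E'
def held(name):
    im=snap('wrist',name); s=read_state(); h=cv2.cvtColor(im,cv2.COLOR_RGB2HSV); m=cv2.inRange(h,(80,85,40),(95,255,255)); m[:185]=0; m[330:]=0; m[:,:190]=0; m[:,320:]=0
    ys,xs=np.where(m>0); print(s['ee_pos'],s['width'],'teal',xs.min(),xs.max(),ys.min(),'ref 202 303 197')
E
python3 -c "
from h import *
held('w25')"
```

```text
clock: 50.28
ee_pos: [540.6, 276.0, -9.4]
eef_rot: [0.0, 0.727, 0.686, 0.0]
force: [0.7, 0.2, -0.8]
width: 85.5
grasp_force: 0.0
clock: 50.9
ee_pos: [541.1, 276.5, -8.5]
eef_rot: [0.0, 0.727, 0.686, 0.001]
force: [-0.2, -1.6, 6.7]
width: 47.0
grasp_force: 30.6
clock: 51.52
ee_pos: [540.1, 275.6, 100.0]
eef_rot: [0.0, 0.727, 0.686, -0.0]
force: [-1.1, 0.2, -0.2]
width: 47.2
grasp_force: 31.4
[539.60907685 275.36497645  99.27113662] 47.50068218650093 teal 202 302 202 ref 202 303 197
```

```bash
python3 - <<'E'
from h import *
P=camera_params('wrist');M=np.linalg.inv(np.array(P['mount']))
e=np.array([531.8,-282.6,78.2]); a=np.radians(1.7); R=np.array([[np.cos(a),np.sin(a),0],[np.sin(a),-np.cos(a),0],[0,0,-1]])
def pw(X):
    c=M[:3,:3]@(R.T@(np.array(X)-e))+M[:3,3]; r=np.hypot(c[0],c[1]); th=np.arctan2(r,c[2])
    return P['cx']+P['fx']*th*c[0]/r,P['cy']+P['fy']*th*c[1]/r
im=cv2.imread('pics/w22.png'); o=[]
for n in((628.1,-205.2),(618.9,-374.9)):
    p=pw((*n,29)); print(p)
    x,y=int(p[0]),int(p[1]); x0=max(x-45,0);y0=max(y-45,0); x0=min(x0,422); print('crop origin',x0,y0); o.append(cv2.resize(im[y0:y0+90,x0:x0+90],(400,400),interpolation=2))
cv2.imwrite('pics/c25.png',np.hstack(o))
E
```

```text
(np.float64(149.32340454417525), np.float64(74.87823609153472))
crop origin 104 29
(np.float64(382.86577765899847), np.float64(96.88679630662641))
crop origin 337 51
```

View pics/c25.png

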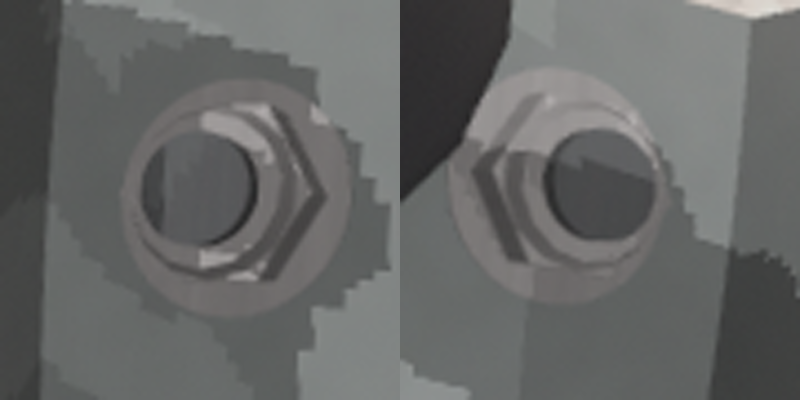

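The crops show the stud tops of the left and right nuts at px (148.3,71.1) and (382,92.6), within about 3 mm of the prediction.

```bash
python3 - <<'E'
from h import *
a=np.radians(1.7)
s={'ee_pos':[531.6,-282.6,78.0],'eef_rot':[0,np.cos(a/2),np.sin(a/2),0]}
L=cast('wrist',(148.3,71.1),29,s);R=cast('wrist',(382,92.6),29,s);print(L,R,np.hypot(*(L-R)[:2]),np.degrees(np.arctan2(-(L-R)[0],(L-R)[1])),(L+R)/2)
E
```

```text
[ 630.70682354 -204.42696776   29.        ] [ 621.79588275 -373.87973206   29.        ] 169.68690047840423 -3.0102161819354776 [ 626.25135314 -289.15334991   29.        ]
```

```bash
python3 -m crank '{"jaw":[1,1,1,1,1],"dp":[[0,0,0.03],[0.005,-0.0532,0],[0.005,-0.0532,0],[0.005,-0.0532,0],[0.005,-0.0532,0]],"twist":[[0,0,0],[0,0,0],[0,0,0],[0,0,0],[0,0,0]]}'
python3 -m crank '{"jaw":[1,1,1,1,1],"dp":[[0.014,-0.0532,0],[0.014,-0.0532,0],[0.014,-0.0532,0],[0.014,-0.0532,0],[0.0136,-0.0532,0]],"twist":[[0,0,0],[0,0,0],[0,0,0],[0,0,0],[0,0,0]]}'
python3 -m crank '{"jaw":[1,1,1,1,1],"dp":[[0,0,0],[0,0,0],[0,0,-0.04],[0,0,-0.03],[0,0,0]],"twist":[[0,0,0],[0,0,0],[0,0,0],[0,0,0],[0,0,0]]}'
python3 -c "
from h import *
held('w26')"
```

```text
clock: 52.2
ee_pos: [559.2, 61.4, 128.7]
eef_rot: [-0.001, 0.727, 0.687, -0.001]
force: [1.2, 0.3, -1.4]
width: 47.3
grasp_force: 31.4
clock: 52.82
ee_pos: [629.0, -204.3, 128.3]
eef_rot: [-0.001, 0.727, 0.687, -0.001]
force: [1.0, 0.1, -0.2]
width: 47.3
grasp_force: 31.4
clock: 53.45
ee_pos: [627.1, -199.7, 57.1]
eef_rot: [-0.003, 0.726, 0.688, -0.001]
force: [-0.7, -0.2, -1.0]
width: 47.5
grasp_force: 31.4
[ 628.83366048 -200.34246321   59.14045564] 47.039468652166065 teal 202 303 201 ref 202 303 197
```

```bash
python3 -m crank '{"jaw":[1,1,1,1],"dp":[[0,-0.002,0],[0,0,-0.012],[0,0,-0.012],[0,0,0]],"twist":[[0,0,0],[0,0,0],[0,0,0],[0,0,0]]}'
python3 -m crank '{"jaw":[1,1],"dp":[[0,0,0],[0,0,0]],"twist":[[0,0,0],[0,0,0]]}'
```

```text
clock: 54.0
ee_pos: [628.5, -204.6, 34.5]
eef_rot: [-0.001, 0.727, 0.686, -0.001]
force: [-0.4, -0.5, -0.7]
width: 47.7
grasp_force: 31.4
clock: 54.25
ee_pos: [630.2, -204.8, 36.5]
eef_rot: [0.0, 0.727, 0.687, 0.0]
force: [-0.1, 0.0, -0.1]
width: 47.4
grasp_force: 31.4
```

```bash
python3 -m crank '{"jaw":[1,1,1,1,1],"dp":[[-0.0007,0.0013,-0.01],[0,0,-0.01],[0,0,-0.006],[0,0,0],[0,0,0]],"twist":[[0,0,0],[0,0,0],[0,0,0],[0,0,0],[0,0,0]]}'
python3 -m crank '{"jaw":[1,1,1,1],"dp":[[0,0,-0.006],[0,0,-0.003],[0,0,0],[0,0,0]],"twist":[[0,0,0],[0,0,0],[0,0,0],[0,0,0]]}'
```

```text
clock: 54.88
ee_pos: [629.3, -203.4, 10.2]
eef_rot: [0.0, 0.727, 0.687, 0.0]
force: [0.5, -0.7, -0.6]
width: 47.5
grasp_force: 31.4
clock: 55.38
ee_pos: [629.2, -203.4, 1.2]
eef_rot: [0.0, 0.727, 0.687, 0.0]
force: [-0.2, 0.6, -0.4]
width: 47.5
grasp_force: 31.4
```

```bash
python3 -m crank '{"jaw":[1,-1,-1,-1,-1],"dp":[[0,0,-0.001],[0,0,0],[0,0,0],[0,0,0.03],[0,0,0.04]],"twist":[[0,0,0],[0,0,0],[0,0,0],[0,0,0],[0,0,0]]}' 30
python3 -m crank '{"jaw":[-1,-1,-1,-1,-1],"dp":[[0,0,0.05],[-0.02,0.04,0],[-0.02,0.05,0],[-0.02,0.056,0],[-0.015,0.056,0]],"twist":[[0,0,0],[0,0,-8],[0,0,-8],[0,0,-8],[0,0,-8]]}'
python3 -m crank '{"jaw":[-1,-1,-1,-1,-1],"dp":[[0,0.056,0],[0,0.056,0],[0,0.056,0],[0.01,0.056,0],[0.01,0.056,0]],"twist":[[0,0,-8],[0,0,-8],[0,0,-8],[0,0,-8],[0,0,-8]]}'
python3 -m crank '{"jaw":[-1,-1,-1,-1],"dp":[[0,0.03,0],[0,0.03,0],[0,0,0],[0,0,0]],"twist":[[0,0,0],[0,0,0],[0,0,0],[0,0,0]]}'
python3 -c "
from h import *
wcap('w27',np.array([594,343]));caps()"
```

```text
clock: 56.0
ee_pos: [628.0, -203.1, 69.7]
eef_rot: [-0.001, 0.727, 0.687, -0.001]
force: [1.4, -0.3, 0.7]
width: 85.8
grasp_force: 0.0
clock: 56.62
ee_pos: [553.3, -0.0, 120.5]
eef_rot: [0.0, 0.889, 0.457, 0.0]
force: [1.1, -0.1, 0.8]
width: 85.6
grasp_force: 0.0
clock: 57.25
ee_pos: [574.3, 280.3, 120.4]
eef_rot: [0.0, 0.992, 0.126, 0.0]
force: [1.2, 0.1, 0.1]
width: 85.8
grasp_force: 0.0
clock: 57.75
ee_pos: [574.2, 337.6, 119.9]
eef_rot: [0.001, 0.992, 0.128, -0.0]
force: [-0.5, 0.7, -0.5]
width: 85.5
grasp_force: 0.0
57.8 [574.51014133 336.87568668 119.93136285] yaw 14.626480265153956 q7 -2.0967089062005666
cap px [247.7 160.2] 28.745851516723633 [595.9 348.5] dp [21.4 11.6]
top [([164.8, 202.4], 35, [581.0, 337.0])]
side [([252.3, 281.5], [20, 24, 397], [597.0, 352.0])]
```

```bash
python3 -m crank '{"jaw":[-1,-1,-1,-1,-1],"dp":[[0.021,0.0095,-0.03],[0,0,-0.04],[0,0,0],[0,0,0],[0,0,0]],"twist":[[0,0,0],[0,0,0],[0,0,0],[0,0,0],[0,0,0]]}'
python3 -c "
from h import *
wcap('w28',np.array([594,343]))"
python3 -m crank '{"jaw":[-1,-1,-1,-1],"dp":[[0,0,-0.03],[0,0,-0.025],[0,0,-0.004],[0,0,0]],"twist":[[0,0,0],[0,0,0],[0,0,0],[0,0,0]]}'
python3 -m crank '{"jaw":[1,1,1,1,1],"dp":[[0,0,0],[0,0,0],[0,0,0],[0,0,0],[0,0,0]],"twist":[[0,0,0],[0,0,0],[0,0,0],[0,0,0],[0,0,0]]}' 30
python3 -m crank '{"jaw":[1,1,1,1,1],"dp":[[0,0,0.04],[0,0,0.05],[0,0,0.05],[0,0,0],[0,0,0]],"twist":[[0,0,0],[0,0,0],[0,0,0],[0,0,0],[0,0,0]]}'
python3 -c "
from h import *
held('w29')"
```

```text
clock: 58.52
ee_pos: [596.4, 348.8, 52.5]
eef_rot: [-0.001, 0.992, 0.128, 0.002]
force: [-0.2, -0.3, 0.3]
width: 85.6
grasp_force: 0.0
58.575 [596.26768122 348.70730854  52.32594229] yaw 14.699576344240166 q7 -2.113887432215801
cap px [253.3 213.7] 38.74702072143555 [596.8 350.2] dp [0.5 1.4]
clock: 59.08
ee_pos: [595.0, 348.2, -8.9]
eef_rot: [-0.0, 0.992, 0.128, -0.0]
force: [-1.2, 0.1, 0.5]
width: 85.4
grasp_force: 0.0
clock: 59.7
ee_pos: [595.9, 348.6, -7.7]
eef_rot: [-0.0, 0.992, 0.128, 0.001]
force: [-1.1, 0.3, 5.9]
width: 47.1
grasp_force: 31.3
clock: 60.32
ee_pos: [594.8, 347.5, 130.6]
eef_rot: [0.0, 0.992, 0.128, -0.0]
force: [0.1, 0.4, -1.9]
width: 47.2
grasp_force: 31.2
[594.17771322 347.14876618 129.57728662] 47.44908428484123 teal 202 302 199 ref 202 303 197
```

```bash
python3 -m crank '{"jaw":[1,1,1,1,1],"dp":[[-0.016,-0.0555,0],[-0.016,-0.0555,0],[-0.016,-0.0555,0],[-0.016,-0.0555,0],[0,-0.0555,0]],"twist":[[0,0,8],[0,0,8],[0,0,8],[0,0,8],[0,0,8]]}'
python3 -m crank '{"jaw":[1,1,1,1,1],"dp":[[0,-0.0555,0],[0,-0.0555,0],[0,-0.0555,0],[0,-0.0555,0],[0,-0.0555,0]],"twist":[[0,0,8],[0,0,8],[0,0,8],[0,0,8],[0,0,0]]}'
python3 -m crank '{"jaw":[1,1,1,1,1],"dp":[[0,-0.0555,0],[0,-0.0555,0],[0,-0.0555,0],[0,0,0],[0,0,0]],"twist":[[0,0,0],[0,0,0],[0,0,0],[0,0,0],[0,0,0]]}'
python3 -m crank '{"jaw":[1,1,1,1],"dp":[[0.045,0,0],[0.045,0,0],[0,0,0],[0,0,0]],"twist":[[0,0,0],[0,0,0],[0,0,0],[0,0,0]]}'
```

```text
clock: 61.0
ee_pos: [528.2, 68.8, 129.2]
eef_rot: [-0.001, 0.887, 0.462, -0.002]
force: [0.8, -0.2, -0.1]
width: 47.5
grasp_force: 31.2
clock: 61.62
ee_pos: [529.6, -208.4, 129.2]
eef_rot: [-0.002, 0.727, 0.687, -0.0]
force: [0.5, -0.0, -0.1]
width: 47.5
grasp_force: 31.2
clock: 62.25
ee_pos: [530.1, -372.3, 129.1]
eef_rot: [-0.002, 0.727, 0.686, 0.0]
force: [0.9, 1.1, 0.3]
width: 47.8
grasp_force: 31.2
clock: 62.75
ee_pos: [620.7, -371.2, 130.1]
eef_rot: [-0.001, 0.726, 0.688, -0.0]
force: [-0.6, -0.5, -0.8]
width: 47.3
grasp_force: 31.3
```

```bash
python3 -m crank '{"jaw":[1,1,1,1,1],"dp":[[0,-0.003,-0.03],[0,0,-0.03],[0,0,-0.02],[0,0,0],[0,0,0]],"twist":[[0,0,0],[0,0,0],[0,0,0],[0,0,0],[0,0,0]]}'
python3 -m crank '{"jaw":[1,1,1,1],"dp":[[0,0,-0.01],[0,0,-0.01],[0,0,0],[0,0,0]],"twist":[[0,0,0],[0,0,0],[0,0,0],[0,0,0]]}'
```

```text
clock: 63.38
ee_pos: [621.7, -376.7, 52.4]
eef_rot: [0.001, 0.727, 0.686, 0.0]
force: [0.9, -0.8, -0.2]
width: 47.8
grasp_force: 31.3
clock: 63.88
ee_pos: [621.1, -376.4, 31.0]
eef_rot: [-0.0, 0.727, 0.687, 0.0]
force: [0.7, 0.0, -0.8]
width: 47.3
grasp_force: 31.3
```

```bash
python3 -m crank '{"jaw":[1,1,1,1,1],"dp":[[-0.0007,0.002,0],[0,0,-0.01],[0,0,-0.01],[0,0,0],[0,0,0]],"twist":[[0,0,0],[0,0,0],[0,0,0],[0,0,0],[0,0,0]]}'
python3 -m crank '{"jaw":[1,1,1,1],"dp":[[0,0,-0.006],[0,0,-0.004],[0,0,0],[0,0,0]],"twist":[[0,0,0],[0,0,0],[0,0,0],[0,0,0]]}'
```

```text
clock: 64.5
ee_pos: [620.4, -374.4, 10.9]
eef_rot: [-0.0, 0.727, 0.687, 0.0]
force: [0.6, -0.8, -0.3]
width: 47.3
grasp_force: 31.3
clock: 65.0
ee_pos: [620.3, -374.4, 1.1]
eef_rot: [-0.0, 0.727, 0.687, -0.0]
force: [0.1, -0.8, 0.4]
width: 47.4
grasp_force: 31.3
```

Seated without force. I'll release, raise, retreat and check everything.

```bash
python3 -m crank '{"jaw":[1,-1,-1,-1,-1],"dp":[[0,0,-0.0007],[0,0,0],[0,0,0],[0,0,0.03],[0,0,0.05]],"twist":[[0,0,0],[0,0,0],[0,0,0],[0,0,0],[0,0,0]]}' 30
python3 -m crank '{"jaw":[-1,-1,-1,-1,-1],"dp":[[0,0,0.06],[0,0,0.06],[-0.05,0,0.05],[-0.05,0,0],[-0.05,0,0]],"twist":[[0,0,0],[0,0,0],[0,0,-9],[0,0,-9],[0,0,-9]]}'
python3 -m crank '{"jaw":[-1,-1,-1,-1,-1],"dp":[[-0.05,0,0],[0,0,0],[0,0,0],[0,0,0],[0,0,0]],"twist":[[0,0,-9],[0,0,-9],[0,0,-9],[0,0,-9],[0,0,-9]]}'
python3 - <<'E'
from h import *
s=read_state(); im=snap('wrist','w30'); sd=snap('side','s30'); tp=snap('top','t30')
print(s['ee_pos'])
_,m=blobs(im,(80,80,40),(95,255,255)); m=cv2.morphologyEx(m,cv2.MORPH_CLOSE,np.ones((5,5)))
for c in cv2.findContours(m,0,2)[0]:
    if cv2.contourArea(c)>100: e=cv2.minEnclosingCircle(c); print('w',np.round(e[0],1),e[1],cast('wrist',e[0],38,s).round(1))
for n,i in(('side',sd),('top',tp)):
    for c,t in blobs(i,(80,80,50),(95,255,255),25)[0]: print(n,c,t[2:],cast(n,c,24 if n=='side' else 40).round(0)[:2])
for N in((533.6,-285.2),(629.2,-205.5),(620.4,-375.3)): print('expect side/top',np.round(proj('side',(*N,24)),1),np.round(proj('top',(*N,40)),1),'on-nut +16mm',np.round(proj('side',(*N,40)),1))
for lo,hi,nm in(((0,180,90),(4,255,255),'red'),): print(nm,[(c,cast('top',c,15).round(0)[:2]) for c,t in blobs(tp,lo,hi,15)[0]])
E
```

```text
clock: 65.62
ee_pos: [618.6, -373.6, 78.8]
eef_rot: [-0.002, 0.727, 0.687, -0.001]
force: [0.9, -0.3, 0.5]
width: 85.6
grasp_force: 0.0
clock: 66.25
ee_pos: [475.1, -374.5, 245.6]
eef_rot: [0.001, 0.869, 0.496, 0.0]
force: [-0.2, 0.3, -0.8]
width: 85.0
grasp_force: 0.0
clock: 66.88
ee_pos: [426.2, -374.3, 244.9]
eef_rot: [0.0, 0.992, 0.126, 0.0]
force: [1.2, 0.5, -0.8]
width: 85.4
grasp_force: 0.0
[ 426.19903457 -374.32354259  244.90864361]
w [206.7  60.7] 20.254350662231445 [ 533.9 -287.4   38. ]
w [292.5  15.9] 20.889596939086914 [ 615.9 -373.9   38. ]
side [275.9, 135.9] [5, 13, 60] [ 605. -372.]
side [293.7, 149.7] [15, 15, 195] [ 536. -282.]
side [264.7, 154.0] [14, 5, 42] [ 631. -238.]
side [233.4, 185.5] [7, 8, 45] [705. -35.]
side [97.4, 198.6] [17, 10, 108] [1084.   91.]
side [164.2, 207.2] [16, 21, 165] [882. 103.]
side [49.2, 281.8] [23, 35, 534] [1064.  425.]
side [128.4, 289.9] [23, 35, 638] [874. 424.]
top [214.1, 65.8] [12, 18, 117] [1057.  159.]
top [130.5, 66.1] [11, 10, 93] [1062.  452.]
top [214.2, 116.7] [11, 11, 100] [875. 162.]
top [130.6, 118.6] [10, 11, 99] [875. 451.]
top [243.7, 167.3] [6, 6, 26] [695.  63.]
top [322.1, 185.3] [15, 15, 175] [ 627. -205.]
top [371.0, 186.7] [17, 15, 181] [ 618. -373.]
top [346.6, 211.8] [16, 15, 185] [ 534. -285.]
expect side/top [294.4 149.3] [346.6 211.8] on-nut +16mm [294.7 145.3]
expect side/top [264.3 158.9] [322.3 184.5] on-nut +16mm [264.4 154.8]
expect side/top [271.8 135.2] [371.7 185.9] on-nut +16mm [272.  131.2]
red [([266.5, 278.1], array([313.,  -6.]))]
```

```bash
python3 -c "
from station import sign_off
print(sign_off())"
```

```text
the job is handed in; nothing more can be done
None
```

The job is handed in, with no verdict returned: the front nut is at its stop (stripes aligned), the three covers sit on the front, left and right nuts, and wrench and hook are back on the mat. The top camera puts each cover within 3 mm of its nut. Rim heights come from the gripper height at release and no contact force, plus the side camera for the front cover. I did not re-measure the wrench or the bystanders at the end.

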